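# Unload the clip mould through its guarded slide cover

### The job

Pull up the red spring plunger to free the clear cover of the mould and slide the cover fully open, then lift every moulded orange clip out of its cavity and lay each in a pocket of its own in the blue tray, right down on the pocket floor and any way round. Then slide the cover fully shut again so that the plunger snaps home and locks it. Leave the tin, jar, magnifier and bolt where they stand.

Things in the scene. Friction and masses are not known exactly. Their poses are not given: they have to be found in the camera images.
- mould_face (a point): middle of the top face of the fixture's aluminium mould block, 24 mm above the worktop. x points the way the cover slides open (away from the robot), y along the row, z up. On the line x = 0 are five rectangular cavities at y = -120, -60, 0, +60, +120 mm, each 59 mm along x, 37 mm along y, 16 mm deep, floor 8 mm above the worktop
- mould: the fixed moulding fixture, origin on the worktop 24 mm under mould_face, same axes. The block is 94 mm in x. At both ends of the row, at |y| = 175 to 197 mm, stand steel rails along x (from -53 to +139 mm), top 52 mm above the worktop, outer lip 60.5 mm. Behind the block is a flat deck 22 mm above the worktop
- cover (a joint): clear sliding guard plate with yellow edges over the cavities (90 mm in x, 380 mm along the row, underside 54, top 60 mm above the worktop). In m: 0 = shut, 0.085 = fully open, slid along mould_face +x; hard stops at both. Friction about 1.5 N (more while the pin rests on the rail); it stays where left. At 0 the plunger's pin holds it, with about 2 mm of play
- plunger (a joint): spring index plunger on the cover. In m: 0 = home, pin in the rail's hole; 0.012 = fully up. The pin leaves the hole above about 0.007. The spring pulls it down with 6 N at 0, 10 N fully up. Let go anywhere but with the cover shut (within about 1.5 mm), the pin rests on the rail's top at about 0.007; with the cover shut it snaps home
- knob (a point): centre of the plunger's red round knob, 26 mm across, 27 mm tall, axis vertical, axes as mould_face. It stands on the cover at the -y end of the row (mould_face y = -183 mm; x = 0 when shut), centre 81.5 mm above the worktop when home; it moves with the cover and rises with the plunger. Fingers can come down beside it to 64 mm above the worktop
- clip1_center (a point): centre, half-way up, of orange clip 1: 40 mm high, base flange 56 (x) by 34 (y) by 8 mm thick, on it a round-topped body 30 (x) by 24 mm (y) with flat sides facing +-y for gripping; z up from the base. 30 to 65 g. Starts base down in a cavity, its axes along mould_face's, top 48 mm above the worktop, 24 mm of it out of the mould. May be absent
- clip2_center (a point): centre, half-way up, of orange clip 2: 40 mm high, base flange 56 (x) by 34 (y) by 8 mm thick, on it a round-topped body 30 (x) by 24 mm (y) with flat sides facing +-y for gripping; z up from the base. 30 to 65 g. Starts base down in a cavity, its axes along mould_face's, top 48 mm above the worktop, 24 mm of it out of the mould. May be absent
- clip3_center (a point): centre, half-way up, of orange clip 3: 40 mm high, base flange 56 (x) by 34 (y) by 8 mm thick, on it a round-topped body 30 (x) by 24 mm (y) with flat sides facing +-y for gripping; z up from the base. 30 to 65 g. Starts base down in a cavity, its axes along mould_face's, top 48 mm above the worktop, 24 mm of it out of the mould. May be absent
- clip4_center (a point): centre, half-way up, of orange clip 4: 40 mm high, base flange 56 (x) by 34 (y) by 8 mm thick, on it a round-topped body 30 (x) by 24 mm (y) with flat sides facing +-y for gripping; z up from the base. 30 to 65 g. Starts base down in a cavity, its axes along mould_face's, top 48 mm above the worktop, 24 mm of it out of the mould. May be absent
- clip5_center (a point): centre, half-way up, of orange clip 5: 40 mm high, base flange 56 (x) by 34 (y) by 8 mm thick, on it a round-topped body 30 (x) by 24 mm (y) with flat sides facing +-y for gripping; z up from the base. 30 to 65 g. Starts base down in a cavity, its axes along mould_face's, top 48 mm above the worktop, 24 mm of it out of the mould. May be absent
- pocket1 (a point): floor centre of a pocket of the loose blue parts tray (156 mm in x, 178 in y, 16 high, 0.5 to 0.8 kg, floor 4 mm thick); this one lies at x -38, y -58 mm from the tray's centre; it is 72 mm along x, 54 mm along y, walls 4 mm thick stand 12 mm above the pocket floor. z up
- pocket2 (a point): floor centre of a pocket of the loose blue parts tray (156 mm in x, 178 in y, 16 high, 0.5 to 0.8 kg, floor 4 mm thick); this one lies at x -38, y 0 mm from the tray's centre; it is 72 mm along x, 54 mm along y, walls 4 mm thick stand 12 mm above the pocket floor. z up
- pocket3 (a point): floor centre of a pocket of the loose blue parts tray (156 mm in x, 178 in y, 16 high, 0.5 to 0.8 kg, floor 4 mm thick); this one lies at x -38, y 58 mm from the tray's centre; it is 72 mm along x, 54 mm along y, walls 4 mm thick stand 12 mm above the pocket floor. z up
- pocket4 (a point): floor centre of a pocket of the loose blue parts tray (156 mm in x, 178 in y, 16 high, 0.5 to 0.8 kg, floor 4 mm thick); this one lies at x 38, y -58 mm from the tray's centre; it is 72 mm along x, 54 mm along y, walls 4 mm thick stand 12 mm above the pocket floor. z up
- pocket5 (a point): floor centre of a pocket of the loose blue parts tray (156 mm in x, 178 in y, 16 high, 0.5 to 0.8 kg, floor 4 mm thick); this one lies at x 38, y 0 mm from the tray's centre; it is 72 mm along x, 54 mm along y, walls 4 mm thick stand 12 mm above the pocket floor. z up
- pocket6 (a point): floor centre of a pocket of the loose blue parts tray (156 mm in x, 178 in y, 16 high, 0.5 to 0.8 kg, floor 4 mm thick); this one lies at x 38, y 58 mm from the tray's centre; it is 72 mm along x, 54 mm along y, walls 4 mm thick stand 12 mm above the pocket floor. z up
- tin_1: small round tin with grey lid and cream body, 48 mm across, 50 mm high, standing at the back; body origin at the centre of its underside; a bystander
- bit_jar: clear round jar with white cap, 48 mm across, 71 mm high, standing at the back; body origin at the centre of its underside; a bystander
- loupe: black waisted magnifier, 38 mm across, 37 mm high, standing at the right; body origin at the centre of its underside; a bystander
- bolt_m10: steel hexagon bolt, 46 mm long, lying at the front right; body origin under its centre; a bystander

How it is judged:
By the outcome, as a careful person would: the job done as asked, in the order asked, and still so for the second after the job is handed in, with the robot touching nothing.
Of clip1, clip2, clip3, clip4, clip5 only 3 to 5 are there at a start; the rules pass over those that are not, and their reading is None.
At some moment in a run one of tray may be knocked a few centimetres aside while the robot is not near it.
Once in a run the grip may slacken for a moment while it holds something.
It also fails if it takes over 208 s, if anything falls off the work surface, if the arm or the gripper's body presses on something with over 40 N, if the wrist force passes 120 N, or if a joint passes its speed limit or range.

### The arm

A 7-joint arm with a two-finger parallel gripper is mounted at the origin on a cart in front of the work surface, level with it; the furniture and walls round the work are solid. World frame = base frame: x ahead of the robot, y to its left, z up, the work surface at z = 0. Lengths are in mm, angles in degrees, forces in N, time in s.
With the tool pointing down it reaches from about 425 to 825 mm from the base axis. Payload 3.6 kg.
Tool frame: the origin (TCP) lies midway between the tips of the shut fingers; the grasp point (between the pads) lies 19 mm behind it (manip.grip_point_offset is the distance from the TCP to the grasp point, in mm); z points along the fingers, y is the line along which they close (so a half turn about z gives the same grasp; the last joint's range is limited). The gripper opens to 93 mm and grips with 3 to 60 N. Pads are 15 mm wide; open, the fingers measure 128 mm over their backs; the gripper's body (75 mm by 188 mm) begins 65 mm behind the grasp point.
Start: joints at [70.388, 35.231, -0.722, 81.555, 0.464, 63.22, -2.315], TCP at [201.886, -617.822, 218.64] pointing down, gripper open.
Joint ranges: [-178.69, 178.69], [-17.37, 117.87], [-77.05, 75.6], [15.02, 138.74], [-78.02, 258.01], [0.78, 113.62], [-162.83, 162.83]. Speed limits (degrees/s): [159.86, 159.86, 180, 180, 180, 180, 180].

### API

Orientations are given as a 3x3 rotation matrix whose columns are the frame's x, y, z axes.
In Python, from cell import manip gives the robot as it stands.
- The arm moves only by the tool step_arm, never from a script. Its argument "series" is a list of rows, each an object of numbers: "tx", "ty", "tz": the shift along the tool's x, y, z in cm; "roll": the turn about the tool's z in degrees; "grip": the opening, from 0 (shut) to 1 (fully open). A call has 1 to 8 rows; each row shifts and turns the commanded pose from where the row before left it, along the tool's axes as they then stand; what a row does not reach is not made up. A row lasts 1/12 s, in which the tool goes at most 41.7 mm and 7.16 degrees, less where a joint would pass 70% of its speed; a pose out of reach is approached as far as the arm can. A call is refused whole if a number of a shift passes 4.17 or a number of a turn 7.16, either way. A call with a gripper value outside its range is refused whole. The fingers move at their own pace and stop on an object; "force" is the grip in N (left out, the last holds). Time passes only in rows, so rows that do not move let the fingers close. It gives the time, the measured TCP pose, the force, the opening and the grip force at its end, in the units of the state.
- manip.get_obs(): the state, without advancing time (a new reading comes with each control period).
- manip.camera(name): name is "scene" or "top"; returns the picture (480x640x3 uint8, red, green, blue); there is no depth.
- manip.camera_model(name): a dict with "fx", "fy", "cx", "cy" (pixels), "pose" (4x4, takes a point from camera to world coordinates). Camera axes: x right, y down, z forward; pixel columns grow to the right and rows downward; lengths in mm; the calibration is good to about 2 mm. A picture is of the moment at which its call begins. camera_model takes no time and is no camera call.
- manip.sign_off(): hands the job in; it is judged then, once.
The state is a dict: "time": time; "q": joint angles; "joint_vel": joint speeds; "effort": joint torques, N m; "eef_pos": TCP position; "tool_rot": TCP orientation; "ft_force": force on the tool from outside, world axes, zero at the start; "wrist_torque": the same for the moment, N m; "opening": finger opening in mm; "gripper_force": force on a finger pad.
Only numpy, scipy, OpenCV 4.12 (cv2) and the standard library are available. Lean on these libraries where they do the work, as an engineer would, in place of code of your own. Each camera call takes 0.05 s, during which the arm holds its last target. There are 200 camera calls.

## Working session

There is one attempt and no reset: what is moved stays moved. The work goes in short steps, Python scripts to look and compute and a tool call to move; the robot and the scene stay as the last step left them, time stands still between calls to the robot, and variables do not carry over. Pictures are saved under pics/ and viewed, at most 14 in all, crops included, and the job is handed in when it is done.

Besides the shell and the picture viewer there is one more tool, called after "Emit:" by a JSON object that holds its "fn" and its "kwargs". step_arm: Moves the arm, as the interface text tells. Its arguments: {"type":"object","properties":{"series":{"type":"array"},"force":{"type":"number"}},"required":["series"]}

```bash
mkdir -p pics; python3 - <<'E'
from cell import manip
import cv2,numpy as np
np.set_printoptions(precision=3,suppress=True)
for n in("top","scene"):
    cv2.imwrite(f"pics/{n}0.png",manip.camera(n)[:,:,::-1]); m=manip.camera_model(n); print(n,m)
o=manip.get_obs();print(o)
E
```

```text
top {'fx': 463.62064520693247, 'fy': 463.62064520693247, 'cx': 322.64147568619484, 'cy': 242.72834449245556, 'pose': array([[  -0.012,   -0.997,    0.07 ,  489.718],
       [  -0.998,    0.016,    0.056, -192.208],
       [  -0.057,   -0.069,   -0.996, 1324.148],
       [   0.   ,    0.   ,    0.   ,    1.   ]])}
scene {'fx': 521.4773433921217, 'fy': 521.4773433921217, 'cx': 315.3639597271088, 'cy': 234.4507293687843, 'pose': array([[  -0.612,   -0.379,    0.695, -453.84 ],
       [  -0.791,    0.317,   -0.524,  648.456],
       [  -0.022,   -0.869,   -0.494,  807.994],
       [   0.   ,    0.   ,    0.   ,    1.   ]])}
{'time': 0.1, 'q': array([70.389, 35.286, -0.722, 81.631,  0.466, 63.219, -2.316]), 'joint_vel': array([ 0.028, -0.195,  0.029, -0.198,  0.135, -0.032, -0.021]), 'effort': array([  0.002, -46.004,   0.211, -16.624,  -0.061,   0.017,   0.   ]), 'eef_pos': array([ 201.642, -617.188,  217.572]), 'tool_rot': array([[ 0.951,  0.311, -0.001],
       [ 0.311, -0.951,  0.002],
       [-0.   , -0.002, -1.   ]]), 'ft_force': array([ 0.17 ,  0.288, -0.705]), 'wrist_torque': array([ 0.025, -0.012, -0.008]), 'gripper_force': 0.0, 'opening': 92.78505245294672}
```

View pics/top0.png

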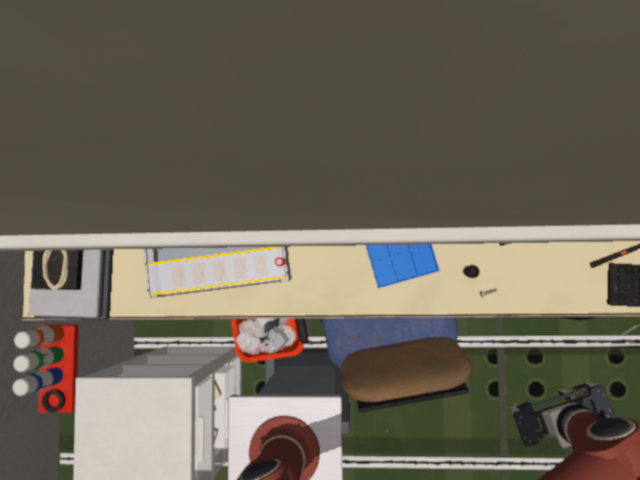

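View pics/scene0.png

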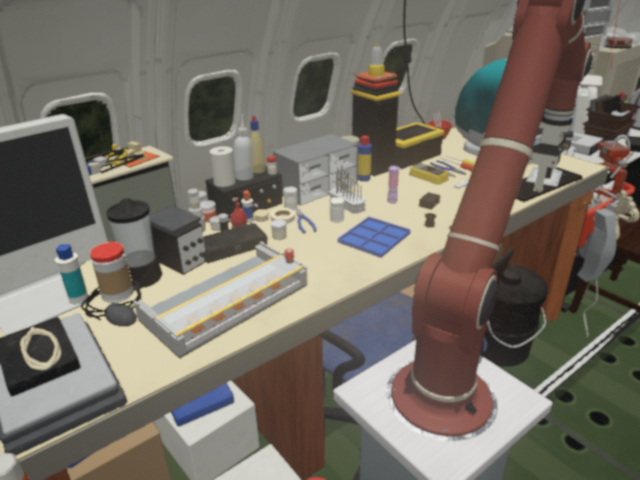

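```bash
python3 - <<'E'
import cv2,numpy as np
s=cv2.imread("pics/scene0.png");t=cv2.imread("pics/top0.png")
a=cv2.resize(s[200:350,130:420],None,fx=2.7,fy=2.7,interpolation=cv2.INTER_CUBIC)[:, :783]
b=cv2.resize(t[236:306,140:400],None,fx=3,fy=3,interpolation=cv2.INTER_CUBIC)[:, :783]
w=max(a.shape[1],b.shape[1]);p=lambda i:cv2.copyMakeBorder(i,0,0,0,w-i.shape[1],0)
cv2.imwrite("pics/c0.png",np.vstack([p(a),p(b)])[:600])
E
```

```text
(no output)
```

View pics/c0.png

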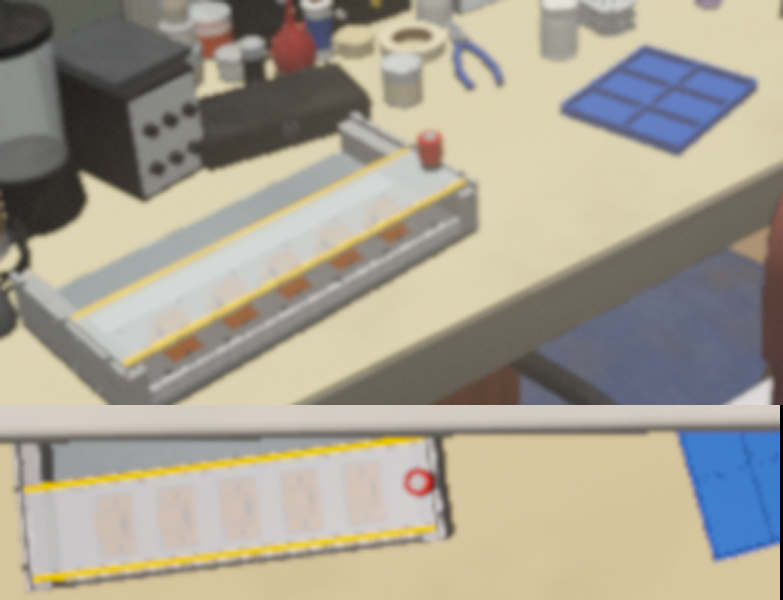

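```bash
cat > h.py <<'E'
from cell import manip
import cv2,numpy as np
from scipy.optimize import minimize,least_squares
np.set_printoptions(precision=2,suppress=True)
M={n:manip.camera_model(n) for n in("top","scene")}
def proj(n,P):
    m=M[n];T=np.linalg.inv(m["pose"]);c=np.atleast_2d(P)@T[:3,:3].T+T[:3,3]
    return np.c_[m["fx"]*c[:,0]/c[:,2]+m["cx"],m["fy"]*c[:,1]/c[:,2]+m["cy"]]
def back(n,uv,z):
    m=M[n];uv=np.atleast_2d(uv);d=np.c_[(uv[:,0]-m["cx"])/m["fx"],(uv[:,1]-m["cy"])/m["fy"],np.ones(len(uv))]@m["pose"][:3,:3].T
    o=m["pose"][:3,3];return o+d*((z-o[2])/d[:,2])[:,None]
def hsv(im):return cv2.cvtColor(im,cv2.COLOR_RGB2HSV)
def mask(im,lo,hi,roi):
    k=cv2.inRange(hsv(im),np.array(lo),np.array(hi));o=np.zeros_like(k);a,b,c,d=roi;o[b:d,a:c]=k[b:d,a:c];return o
def world(p,xyz):
    c,s=np.cos(p[2]),np.sin(p[2]);xyz=np.atleast_2d(xyz).astype(float);return np.c_[p[0]+c*xyz[:,0]-s*xyz[:,1],p[1]+s*xyz[:,0]+c*xyz[:,1],xyz[:,2]]
BOX=np.array([[x,y,z] for x in(-78,78) for y in(-89,89) for z in(0,16)])
def tray(p0=None,use=("top","scene")):
    ms={}
    for n in use:
        im=manip.camera(n);roi=(340,247,460,300) if n=="top" else (300,190,450,290)
        ms[n]=(mask(im,(100,120,60),(125,255,255),roi)>0,roi)
    if p0 is None:
        k=ms["scene"][0];v,u=np.nonzero(k);q=back("scene",np.c_[u,v],12);p0=[*q[:,:2].mean(0),0.15]
    def cost(p):
        e=0
        for n,(k,r) in ms.items():
            h=cv2.convexHull((proj(n,world(p,BOX))*16-np.array([0,0])).astype(np.float32)).astype(np.int32)
            I=np.zeros((480*4,640*4),np.uint8);cv2.fillConvexPoly(I,((proj_h(n,p)+.5)*4*16-8).astype(np.int32),255,shift=4)
            J=cv2.resize(I,(640,480),interpolation=cv2.INTER_AREA)/255.
            a,b,c,d=r;e+=np.abs(J[b:d,a:c]-k[b:d,a:c]).sum()
        return e
    def proj_h(n,p):return cv2.convexHull(proj(n,world(p,BOX)).astype(np.float32))[:,0]
    best=None
    for dy in(-.3,-.1,.1,.3):
        s=np.array([p0[0],p0[1],p0[2]+dy]);r=minimize(cost,s,method="Nelder-Mead",options=dict(initial_simplex=s+np.array([[0,0,0],[15,0,0],[0,15,0],[0,0,.15]]),xatol=.02,fatol=.3))
        if best is None or r.fun<best.fun:best=r
    return best.x,best.fun,{n:int(k[0].sum()) for n,k in ms.items()}
E
python3 - <<'E'
from h import *
t=manip.camera("top");s=manip.camera("scene")
# knob
for n,im,roi in(("top",t,(265,245,292,275)),("scene",s,(280,244,300,268))):
    k=mask(im,(0,110,60),(8,255,255),roi)|mask(im,(172,110,60),(180,255,255),roi);v,u=np.nonzero(k)
    print(n,len(u),u.min(),u.max(),v.min(),v.max(),back(n,[(u.min()+u.max())/2,(v.min()+v.max())/2],95 if n=="top" else 83))
for n,im,roi in(("top",t,(143,246,290,305)),("scene",s,(140,240,310,345))):
    k=mask(im,(20,130,120),(32,255,255),roi);v,u=np.nonzero(k);q=back(n,np.c_[u,v],60)[:,:2]
    # split in 2 lines
    c=np.polyfit(q[:,1],q[:,0],1)
    for _ in range(3):
        r=q[:,0]-np.polyval(c,q[:,1]);A=q[r>0];B=q[r<=0];m=(np.polyfit(A[:,1],A[:,0],1)[0]+np.polyfit(B[:,1],B[:,0],1)[0])/2
        c=np.array([m,((A[:,0]-m*A[:,1]).mean()+(B[:,0]-m*B[:,1]).mean())/2])
    print(n,len(q),"mid",c,"yaw",np.degrees(np.arctan(-m)),"sep",((A[:,0]-m*A[:,1]).mean()-(B[:,0]-m*B[:,1]).mean())*np.cos(np.arctan(m)), "slopes",np.polyfit(A[:,1],A[:,0],1),np.polyfit(B[:,1],B[:,0],1),"yrange",A[:,1].min(),A[:,1].max(),B[:,1].min(),B[:,1].max())
for use in(("scene",),("top","scene")):print(use,tray(use=use))
E
```

```text
top 36 275 284 258 265 [[528.03  -7.18  95.  ]]
scene 62 285 292 250 260 [[525.05   1.08  83.  ]]
top 513 mid [ -0.12 528.51] yaw 6.622518244612906 sep 84.08675886853253 slopes [ -0.12 570.82] [ -0.12 486.2 ] yrange -0.7723395922450891 367.4364750027969 -14.088275998794387 357.7013832387355
scene 53 mid [ -0.11 484.66] yaw 6.457753536839266 sep 1.569242334381133 slopes [ -0.11 485.31] [ -0.11 483.99] yrange 84.72254474990541 355.6289344537136 82.77696950018355 353.9080334915725
('scene',) (array([ 559.79, -353.4 ,    0.57]), np.float64(1147.6705882352942), {'scene': 586})
('top', 'scene') (array([ 554.48, -338.72,    0.26]), np.float64(1293.3764705882354), {'top': 2080, 'scene': 576})
```

```bash
python3 - <<'E'
from h import *
s=manip.camera("scene");H=hsv(s);print(H[[236,225,245,236,228],[374,380,372,350,400]])
for S in(60,80):
  k=mask(s,(100,S,40),(130,255,255),(300,190,450,290));print(S,(k>0).sum(),cv2.boundingRect(k))
E
sed -i 's/mask(im,(100,120,60),(125,255,255),roi)/mask(im,(100,120 if n=="top" else 75,50),(130,255,255),roi)/; /h=cv2.convexHull/d' h.py
python3 - <<'E'
from h import *
for use in(("scene",),("top",),("top","scene")):print(use,tray([555,-339,.2],use=use))
E
```

```text
[[115  90 145]
 [111 126 193]
 [111 126 195]
 [111 120 193]
 [115  80 137]]
60 1534 (300, 216, 110, 40)
80 1341 (300, 219, 109, 36)
('scene',) (array([ 557.93, -345.96,    0.3 ]), np.float64(386.20392156862744), {'scene': 1403})
('top',) (array([ 554.12, -338.41,    0.26]), np.float64(74.25490196078431), {'top': 2081})
('top', 'scene') (array([ 554.61, -338.66,    0.26]), np.float64(491.1843137254902), {'top': 2080, 'scene': 1395})
```

Emit:
{"fn": "step_arm", "kwargs": {"series": [{"roll": 5.75, "grip": 0.6}, {"roll": 5.75}, {"tx": 2.32, "ty": -3.36}, {"tx": 2.32, "ty": -3.36}, {"tx": 2.32, "ty": -3.36}, {"tx": 2.32, "ty": -3.36}, {"tx": 2.32, "ty": -3.36}, {"tx": 2.32, "ty": -3.36}]}}

```text
invalid input at $.series[0]: expected keys tx, ty, tz, roll, grip
```

Emit:
{"fn": "step_arm", "kwargs": {"series": [{"tx": 2.32, "ty": -3.36}, {"tx": 2.32, "ty": -3.36}, {"tx": 2.32, "ty": -3.36}, {"tx": 2.32, "ty": -3.36}, {"tx": 2.32, "ty": -3.36}, {"tx": 2.32, "ty": -3.36}, {"tx": 2.32, "ty": -3.36}, {"tx": 2.32, "ty": -3.36}]}}

```text
invalid input at $.series[0]: expected keys tx, ty, tz, roll, grip
```

Emit:
{"fn": "step_arm", "kwargs": {"series": [{"tx": 2.32, "ty": -3.36}, {"tx": 2.32, "ty": -3.36}, {"tx": 2.32, "ty": -3.36}, {"tz": 0}]}}

```text
invalid input at $.series[0]: expected keys tx, ty, tz, roll, grip
```

Emit:
{"fn": "step_arm", "kwargs": {"series": [{"tx": 0, "ty": 0, "tz": 0, "roll": 5.75, "grip": 0.6}, {"tx": 0, "ty": 0, "tz": 0, "roll": 5.75, "grip": 0.6}, {"tx": 2.32, "ty": -3.36, "tz": 0, "roll": 0, "grip": 0.6}, {"tx": 2.32, "ty": -3.36, "tz": 0, "roll": 0, "grip": 0.6}, {"tx": 2.32, "ty": -3.36, "tz": 0, "roll": 0, "grip": 0.6}, {"tx": 2.32, "ty": -3.36, "tz": 0, "roll": 0, "grip": 0.6}, {"tx": 2.32, "ty": -3.36, "tz": 0, "roll": 0, "grip": 0.6}, {"tx": 2.32, "ty": -3.36, "tz": 0, "roll": 0, "grip": 0.6}]}}

```text
time: 1.27
eef_pos: [317.7, -399.8, 218.9]
tool_rot: [[0.993, 0.115, 0.001], [0.115, -0.993, -0.0], [0.001, 0.0, -1.0]]
ft_force: [0.6, 0.1, 1.0]
opening: 55.9
gripper_force: 0.0
```

Emit:
{"fn": "step_arm", "kwargs": {"series": [{"tx": 2.32, "ty": -3.36, "tz": 0, "roll": 0, "grip": 0.6}, {"tx": 2.32, "ty": -3.36, "tz": 0, "roll": 0, "grip": 0.6}, {"tx": 2.32, "ty": -3.36, "tz": 0, "roll": 0, "grip": 0.6}, {"tx": 2.32, "ty": -3.36, "tz": 0, "roll": 0, "grip": 0.6}, {"tx": 2.32, "ty": -3.36, "tz": 0, "roll": 0, "grip": 0.6}, {"tx": 2.32, "ty": -3.36, "tz": 0, "roll": 0, "grip": 0.6}, {"tx": 2.32, "ty": -3.36, "tz": 0, "roll": 0, "grip": 0.6}, {"tx": 2.32, "ty": -3.36, "tz": 0, "roll": 0, "grip": 0.6}]}}

```text
time: 1.93
eef_pos: [471.3, -111.4, 219.1]
tool_rot: [[0.993, 0.115, 0.001], [0.115, -0.993, -0.0], [0.001, 0.0, -1.0]]
ft_force: [-0.8, -1.0, 0.7]
opening: 56.0
gripper_force: 0.0
```

Emit:
{"fn": "step_arm", "kwargs": {"series": [{"tx": 2.32, "ty": -3.36, "tz": 0, "roll": 0, "grip": 0.6}, {"tx": 2.32, "ty": -3.36, "tz": 0, "roll": 0, "grip": 0.6}, {"tx": 2.32, "ty": -3.36, "tz": 0, "roll": 0, "grip": 0.6}, {"tx": 0, "ty": 0, "tz": 0, "roll": 0, "grip": 0.6}, {"tx": 0, "ty": 0, "tz": 0, "roll": 0, "grip": 0.6}]}}

```text
time: 2.35
eef_pos: [528.8, -1.7, 218.6]
tool_rot: [[0.993, 0.121, 0.0], [0.121, -0.993, 0.001], [0.001, -0.001, -1.0]]
ft_force: [-1.1, -1.3, -0.2]
opening: 55.8
gripper_force: 0.0
```

Emit:
{"fn": "step_arm", "kwargs": {"series": [{"tx": 0, "ty": 0.25, "tz": 3.5, "roll": 0.3, "grip": 0.6}, {"tx": 0, "ty": 0, "tz": 3.5, "roll": 0, "grip": 0.6}, {"tx": 0, "ty": 0, "tz": 3.5, "roll": 0, "grip": 0.6}, {"tx": 0, "ty": 0, "tz": 2, "roll": 0, "grip": 0.6}, {"tx": 0, "ty": 0, "tz": 1.5, "roll": 0, "grip": 0.6}, {"tx": 0, "ty": 0, "tz": 1, "roll": 0, "grip": 0.6}, {"tx": 0, "ty": 0, "tz": 0, "roll": 0, "grip": 0.6}]}}

```text
time: 2.93
eef_pos: [526.7, -9.3, 67.0]
tool_rot: [[0.994, 0.107, -0.004], [0.107, -0.994, -0.001], [-0.004, 0.001, -1.0]]
ft_force: [-0.6, 0.5, -0.0]
opening: 55.6
gripper_force: 0.0
```

Emit:
{"fn": "step_arm", "kwargs": {"series": [{"tx": 0, "ty": 0, "tz": 0, "roll": 0, "grip": 0.2}, {"tx": 0, "ty": 0, "tz": 0, "roll": 0, "grip": 0.2}, {"tx": 0, "ty": 0, "tz": 0, "roll": 0, "grip": 0.2}, {"tx": 0, "ty": 0, "tz": 0, "roll": 0, "grip": 0.1}, {"tx": 0, "ty": 0, "tz": 0, "roll": 0, "grip": 0.1}, {"tx": 0, "ty": 0, "tz": 0, "roll": 0, "grip": 0.1}], "force": 40}}

```text
time: 3.43
eef_pos: [528.7, -2.2, 69.7]
tool_rot: [[0.994, 0.113, 0.001], [0.113, -0.994, 0.006], [0.002, -0.006, -1.0]]
ft_force: [-0.9, 8.4, 2.0]
opening: 25.1
gripper_force: 40.0
```

Emit:
{"fn": "step_arm", "kwargs": {"series": [{"tx": 0, "ty": -0.2, "tz": 0, "roll": 0, "grip": 0.1}, {"tx": 0, "ty": 0, "tz": -0.4, "roll": 0, "grip": 0.1}, {"tx": 0, "ty": 0, "tz": -0.4, "roll": 0, "grip": 0.1}, {"tx": 0, "ty": 0, "tz": -0.3, "roll": 0, "grip": 0.1}, {"tx": 0, "ty": 0, "tz": 0, "roll": 0, "grip": 0.1}, {"tx": 0, "ty": 0, "tz": 0, "roll": 0, "grip": 0.1}]}}

```text
time: 3.93
eef_pos: [528.5, -2.1, 79.2]
tool_rot: [[0.994, 0.112, 0.001], [0.112, -0.994, 0.004], [0.002, -0.004, -1.0]]
ft_force: [2.4, 6.6, -8.8]
opening: 25.6
gripper_force: 40.0
```

Emit:
{"fn": "step_arm", "kwargs": {"series": [{"tx": 0.5, "ty": 0, "tz": 0, "roll": 0, "grip": 0.1}, {"tx": 1, "ty": 0, "tz": 0, "roll": 0, "grip": 0.1}, {"tx": 1.2, "ty": 0, "tz": 0, "roll": 0, "grip": 0.1}, {"tx": 1.2, "ty": 0, "tz": 0, "roll": 0, "grip": 0.1}, {"tx": 1.2, "ty": 0, "tz": 0, "roll": 0, "grip": 0.1}, {"tx": 1.2, "ty": 0, "tz": 0, "roll": 0, "grip": 0.1}, {"tx": 1.0, "ty": 0, "tz": 0, "roll": 0, "grip": 0.1}, {"tx": 0.6, "ty": 0, "tz": 0, "roll": 0, "grip": 0.1}]}}

```text
time: 4.6
eef_pos: [604.0, 6.6, 77.3]
tool_rot: [[0.994, 0.112, -0.008], [0.112, -0.994, 0.004], [-0.007, -0.005, -1.0]]
ft_force: [-2.2, 4.8, -8.7]
opening: 25.2
gripper_force: 40.0
```

Emit:
{"fn": "step_arm", "kwargs": {"series": [{"tx": 0.5, "ty": 0, "tz": 0, "roll": 0, "grip": 0.1}, {"tx": 0, "ty": 0, "tz": 0, "roll": 0, "grip": 0.1}, {"tx": 0, "ty": 0, "tz": 0, "roll": 0, "grip": 0.1}, {"tx": 0, "ty": 0, "tz": 0, "roll": 0, "grip": 0.1}]}}

```text
time: 4.93
eef_pos: [609.4, 7.2, 77.6]
tool_rot: [[0.994, 0.112, -0.005], [0.112, -0.994, 0.004], [-0.004, -0.005, -1.0]]
ft_force: [-0.9, 5.5, -8.5]
opening: 25.4
gripper_force: 40.0
```

Emit:
{"fn": "step_arm", "kwargs": {"series": [{"tx": 0.4, "ty": 0, "tz": 0, "roll": 0, "grip": 0.1}, {"tx": 0.2, "ty": 0, "tz": 0, "roll": 0, "grip": 0.1}, {"tx": 0, "ty": 0, "tz": 0, "roll": 0, "grip": 0.1}, {"tx": 0, "ty": 0, "tz": 0, "roll": 0, "grip": 0.1}]}}

```text
time: 5.27
eef_pos: [613.1, 7.6, 77.0]
tool_rot: [[0.994, 0.112, -0.01], [0.112, -0.994, 0.004], [-0.01, -0.005, -1.0]]
ft_force: [-3.9, 6.0, -9.0]
opening: 25.3
gripper_force: 40.0
```

Emit:
{"fn": "step_arm", "kwargs": {"series": [{"tx": -0.3, "ty": 0, "tz": 0.3, "roll": 0, "grip": 0.1}, {"tx": 0, "ty": 0, "tz": 0.3, "roll": 0, "grip": 0.3}, {"tx": 0, "ty": 0, "tz": 0, "roll": 0, "grip": 0.6}, {"tx": 0, "ty": 0, "tz": 0, "roll": 0, "grip": 0.6}, {"tx": 0, "ty": 0, "tz": 0, "roll": 0, "grip": 0.6}, {"tx": 0, "ty": 0, "tz": -2, "roll": 0, "grip": 0.6}, {"tx": 0, "ty": 0, "tz": -4, "roll": 0, "grip": 0.6}, {"tx": 0, "ty": 0, "tz": -4, "roll": 0, "grip": 0.6}]}}

```text
time: 5.93
eef_pos: [613.4, 2.2, 173.4]
tool_rot: [[0.994, 0.108, -0.004], [0.108, -0.994, -0.002], [-0.004, 0.001, -1.0]]
ft_force: [1.0, -0.9, -0.1]
opening: 55.1
gripper_force: 0.0
```

Emit:
{"fn": "step_arm", "kwargs": {"series": [{"tx": -2.8, "ty": -2.1, "tz": 0, "roll": 0, "grip": 0.5}, {"tx": -2.8, "ty": -2.1, "tz": 0, "roll": 0, "grip": 0.45}, {"tx": -2.6, "ty": -2.1, "tz": 0, "roll": 0, "grip": 0.42}, {"tx": 0, "ty": 0, "tz": 0, "roll": 0, "grip": 0.42}, {"tx": 0, "ty": 0, "tz": 0, "roll": 0, "grip": 0.42}]}}

```text
time: 6.35
eef_pos: [525.3, 57.7, 174.2]
tool_rot: [[0.994, 0.111, 0.0], [0.111, -0.994, -0.001], [0.0, 0.001, -1.0]]
ft_force: [0.2, -0.5, -0.6]
opening: 39.2
gripper_force: 0.0
```

```bash
python3 - <<'E'
from h import *
t=manip.camera("top");s=manip.camera("scene")
c=np.cos(.1143);p=[507.7,179.7,.1143]
o=manip.get_obs();print(o["eef_pos"],tray([554,-338,.26],("top",)))
s2=s.copy();t2=t.copy()
a=cv2.resize(s[230:350,130:330,::-1],None,fx=4,fy=3,interpolation=cv2.INTER_CUBIC)
b=cv2.resize(t[236:306,140:340,::-1],None,fx=4,fy=3.4,interpolation=cv2.INTER_CUBIC)
for k in range(5):
    for n,im,(ox,oy,fx,fy) in(("scene",a,(130,230,4,3)),("top",b,(140,236,4,3.4))):
        u,v=proj(n,world(p,[0,-120+60*k,48]))[0];cv2.circle(im,(int((u+.5-ox)*fx),int((v+.5-oy)*fy)),3,(0,255,0),-1)
cv2.imwrite("pics/c1.png",np.vstack([a,b])[:600])
E
```

```text
[527.48  56.05 174.06] (array([ 554.7 , -338.69,    0.26]), np.float64(76.1764705882353), {'top': 2076})
```

View pics/c1.png

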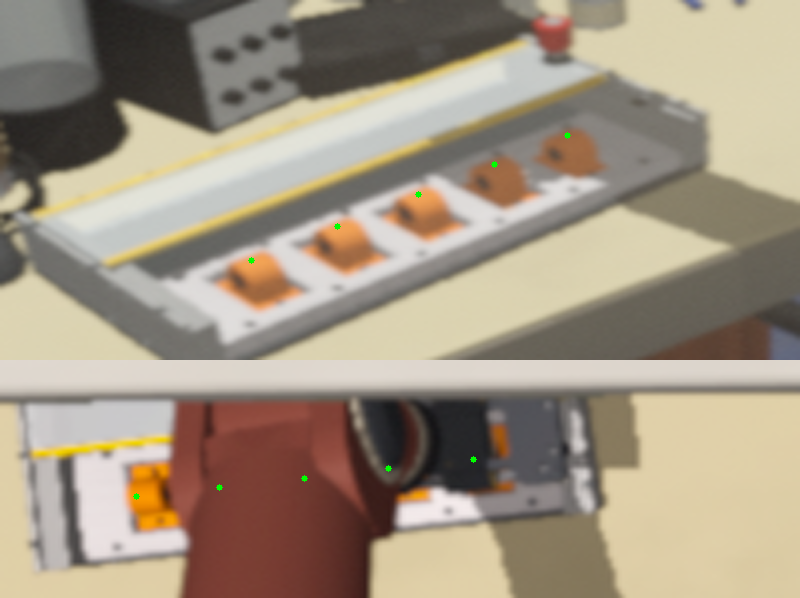

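Emit:
{"fn": "step_arm", "kwargs": {"series": [{"tx": -0.4, "ty": -0.4, "tz": 4, "roll": 0, "grip": 0.42}, {"tx": 0, "ty": 0, "tz": 4, "roll": 0, "grip": 0.42}, {"tx": 0, "ty": 0, "tz": 0, "roll": 0, "grip": 0.42}, {"tx": 0, "ty": 0, "tz": 0, "roll": 0, "grip": 0.42}]}}

```text
time: 6.83
eef_pos: [521.3, 59.8, 92.1]
tool_rot: [[0.994, 0.108, -0.005], [0.108, -0.994, -0.001], [-0.005, 0.001, -1.0]]
ft_force: [0.2, -0.6, 0.4]
opening: 39.1
gripper_force: 0.0
```

```bash
python3 - <<'E'
from h import *
for i in range(4):
    s=manip.camera("scene");o=manip.get_obs();print(o["time"],o["eef_pos"],o["joint_vel"])
a=cv2.resize(s[245:300,200:310,::-1],None,fx=7,fy=7,interpolation=cv2.INTER_CUBIC)
p=[507.7,179.7,.1143]
for k in range(3):
    for P in ([0,-120+60*k,48],[-28,-137+60*k,24],[-28,-103+60*k,24]):
        u,v=proj("scene",world(p,P))[0];cv2.circle(a,(int((u+.5-200)*7),int((v+.5-245)*7)),3,(0,255,0),-1)
cv2.imwrite("pics/c2.png",a)
E
```

```text
6.8833 [523.05  60.25  94.06] [-0.06 -2.71 -0.3  -1.65 -0.11 -0.4  -0.03]
6.9333 [523.9   60.58  95.21] [-0.11 -1.69 -0.4  -0.45  0.02 -0.31 -0.1 ]
6.9833 [524.12  60.86  95.81] [-0.09 -0.88 -0.19  0.28 -0.01 -0.4   0.  ]
7.0333 [523.99  60.95  95.99] [-0.16 -0.3  -0.15  0.73  0.1  -0.23 -0.09]
```

View pics/c2.png

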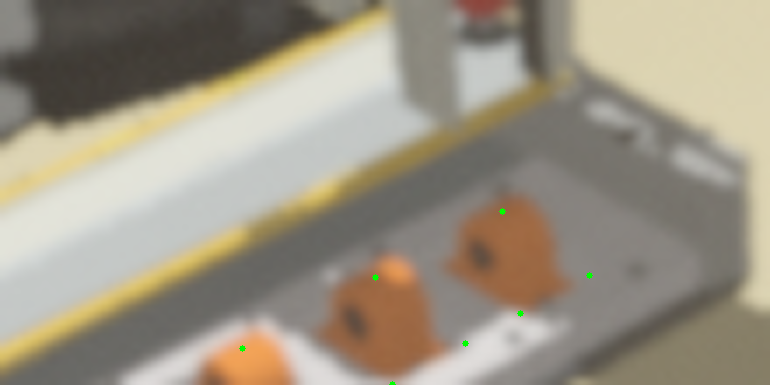

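Emit:
{"fn": "step_arm", "kwargs": {"series": [{"tx": -0.25, "ty": 0, "tz": 2.5, "roll": 0, "grip": 0.42}, {"tx": 0, "ty": 0, "tz": 2, "roll": 0, "grip": 0.42}, {"tx": 0, "ty": 0, "tz": 1, "roll": 0, "grip": 0.42}, {"tx": 0, "ty": 0, "tz": 0.6, "roll": 0, "grip": 0.42}, {"tx": 0, "ty": 0, "tz": 0.4, "roll": 0, "grip": 0.42}, {"tx": 0, "ty": 0, "tz": 0.2, "roll": 0, "grip": 0.42}, {"tx": 0, "ty": 0, "tz": 0, "roll": 0, "grip": 0.42}]}}

```text
time: 7.62
eef_pos: [519.9, 60.9, 27.2]
tool_rot: [[0.994, 0.11, 0.001], [0.11, -0.994, 0.0], [0.001, -0.0, -1.0]]
ft_force: [-0.7, -0.4, -0.7]
opening: 39.3
gripper_force: 0.0
```

Emit:
{"fn": "step_arm", "kwargs": {"series": [{"tx": 0, "ty": 0, "tz": 0, "roll": 0, "grip": 0.15}, {"tx": 0, "ty": 0, "tz": 0, "roll": 0, "grip": 0.15}, {"tx": 0, "ty": 0, "tz": 0, "roll": 0, "grip": 0.15}, {"tx": 0, "ty": 0, "tz": 0, "roll": 0, "grip": 0.15}, {"tx": 0, "ty": 0, "tz": 0, "roll": 0, "grip": 0.15}], "force": 30}}

```text
time: 8.03
eef_pos: [519.7, 60.9, 27.2]
tool_rot: [[0.994, 0.11, 0.001], [0.11, -0.994, 0.0], [0.001, -0.0, -1.0]]
ft_force: [-0.5, -0.2, 4.2]
opening: 23.7
gripper_force: 30.0
```

Emit:
{"fn": "step_arm", "kwargs": {"series": [{"tx": 0, "ty": 0, "tz": -1.5, "roll": 0, "grip": 0.15}, {"tx": 0, "ty": 0, "tz": -3, "roll": 0, "grip": 0.15}, {"tx": 0, "ty": 0, "tz": -3.5, "roll": 0, "grip": 0.15}, {"tx": 0, "ty": 0, "tz": -3.5, "roll": -4.3, "grip": 0.15}, {"tx": 0, "ty": 0, "tz": -1, "roll": -4.3, "grip": 0.15}, {"tx": -0.34, "ty": 3.5, "tz": 0, "roll": 0, "grip": 0.15}, {"tx": -0.34, "ty": 3.8, "tz": 0, "roll": 0, "grip": 0.15}, {"tx": -0.34, "ty": 3.8, "tz": 0, "roll": 0, "grip": 0.15}], "force": 40}}

```text
time: 8.7
eef_pos: [538.1, -49.5, 152.2]
tool_rot: [[0.966, 0.26, 0.001], [0.26, -0.966, 0.0], [0.001, -0.0, -1.0]]
ft_force: [0.6, -0.6, -1.1]
opening: 23.5
gripper_force: 40.0
```

Emit:
{"fn": "step_arm", "kwargs": {"series": [{"tx": -0.34, "ty": 3.8, "tz": 0, "roll": 0, "grip": 0.15}, {"tx": -0.34, "ty": 3.8, "tz": 0, "roll": 0, "grip": 0.15}, {"tx": -0.34, "ty": 3.8, "tz": 0, "roll": 0, "grip": 0.15}, {"tx": -0.34, "ty": 3.8, "tz": 0, "roll": 0, "grip": 0.15}, {"tx": -0.34, "ty": 3.8, "tz": 0, "roll": 0, "grip": 0.15}, {"tx": -0.34, "ty": 3.6, "tz": 0, "roll": 0, "grip": 0.15}, {"tx": 0, "ty": 0, "tz": 0, "roll": 0, "grip": 0.15}, {"tx": 0, "ty": 0, "tz": 0, "roll": 0, "grip": 0.15}]}}

```text
time: 9.37
eef_pos: [575.0, -276.2, 150.7]
tool_rot: [[0.968, 0.251, -0.002], [0.251, -0.968, -0.001], [-0.002, 0.001, -1.0]]
ft_force: [-0.2, 0.6, 0.2]
opening: 23.7
gripper_force: 40.0
```

```bash
python3 - <<'E'
from h import *
s=manip.camera("scene");t=manip.camera("top");print(tray([554,-338,.26],("top",)))
o=manip.get_obs();print(o["time"],o["eef_pos"],o["tool_rot"][:,0],o["opening"])
a=cv2.resize(s[160:300,300:450,::-1],None,fx=2.6,fy=4,interpolation=cv2.INTER_CUBIC);b=cv2.resize(t[200:300,340:460,::-1],None,fx=3.3,fy=5.6,interpolation=cv2.INTER_CUBIC)
cv2.imwrite("pics/c3.png",np.hstack([a,b]))
E
```

```text
(array([ 612.29, -404.75,    0.77]), np.float64(539.5607843137254), {'top': 768})
9.5167 [ 576.44 -270.41  151.38] [0.97 0.26 0.  ] 23.742730887732815
```

View pics/c3.png

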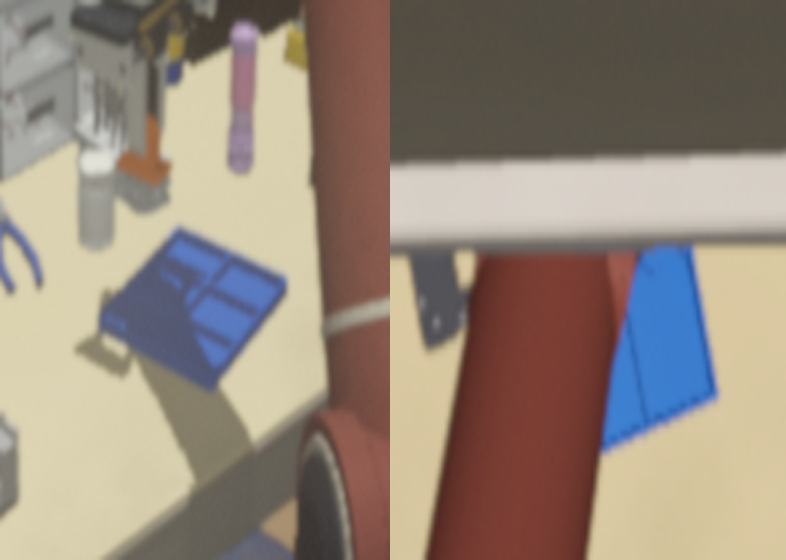

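Emit:
{"fn": "step_arm", "kwargs": {"series": [{"tx": 0, "ty": 0.25, "tz": 3.5, "roll": 0, "grip": 0.15}, {"tx": 0, "ty": 0, "tz": 3.5, "roll": 0, "grip": 0.15}, {"tx": 0, "ty": 0, "tz": 2.5, "roll": 0, "grip": 0.15}, {"tx": 0, "ty": 0, "tz": 1.5, "roll": 0, "grip": 0.15}, {"tx": 0, "ty": 0, "tz": 1, "roll": 0, "grip": 0.15}, {"tx": 0, "ty": 0, "tz": 0.4, "roll": 0, "grip": 0.15}, {"tx": 0, "ty": 0, "tz": 0.2, "roll": 0, "grip": 0.15}, {"tx": 0, "ty": 0, "tz": 0, "roll": 0, "grip": 0.15}]}}

```text
time: 10.18
eef_pos: [577.8, -274.7, 26.4]
tool_rot: [[0.966, 0.258, 0.001], [0.258, -0.966, -0.0], [0.001, 0.001, -1.0]]
ft_force: [0.1, 0.8, -0.2]
opening: 23.9
gripper_force: 40.0
```

Emit:
{"fn": "step_arm", "kwargs": {"series": [{"tx": 0, "ty": 0, "tz": 0, "roll": 0, "grip": 0.15}, {"tx": 0, "ty": 0, "tz": 0, "roll": 0, "grip": 0.15}]}}

```text
time: 10.35
eef_pos: [577.9, -275.4, 27.0]
tool_rot: [[0.966, 0.257, 0.002], [0.257, -0.966, -0.001], [0.002, 0.002, -1.0]]
ft_force: [-0.0, 0.5, 0.0]
opening: 23.2
gripper_force: 40.0
```

Emit:
{"fn": "step_arm", "kwargs": {"series": [{"tx": -0.1, "ty": -0.2, "tz": 0.2, "roll": 0, "grip": 0.15}, {"tx": 0, "ty": 0, "tz": 0.15, "roll": 0, "grip": 0.15}, {"tx": 0, "ty": 0, "tz": 0, "roll": 0, "grip": 0.15}, {"tx": 0, "ty": 0, "tz": 0, "roll": 0, "grip": 0.15}]}}

```text
time: 10.68
eef_pos: [575.7, -273.3, 23.2]
tool_rot: [[0.966, 0.257, 0.001], [0.257, -0.966, -0.0], [0.001, 0.0, -1.0]]
ft_force: [-1.5, 0.9, 5.6]
opening: 23.6
gripper_force: 40.0
```

Emit:
{"fn": "step_arm", "kwargs": {"series": [{"tx": 0, "ty": 0, "tz": 0, "roll": 0, "grip": 0.4}, {"tx": 0, "ty": 0, "tz": 0, "roll": 0, "grip": 0.4}, {"tx": 0, "ty": 0, "tz": 0, "roll": 0, "grip": 0.4}, {"tx": 0, "ty": 0, "tz": -2, "roll": 0, "grip": 0.4}, {"tx": 0, "ty": 0, "tz": -3.5, "roll": 0, "grip": 0.4}, {"tx": 0, "ty": 0, "tz": -3.5, "roll": 4.2, "grip": 0.4}, {"tx": 0, "ty": 0, "tz": -3, "roll": 4.2, "grip": 0.4}, {"tx": -0.16, "ty": -3.5, "tz": 0, "roll": 0, "grip": 0.4}]}}

```text
time: 11.35
eef_pos: [573.6, -249.7, 148.9]
tool_rot: [[0.995, 0.099, 0.014], [0.099, -0.995, -0.013], [0.013, 0.014, -1.0]]
ft_force: [0.2, -1.6, 0.1]
opening: 37.3
gripper_force: 0.0
```

Emit:
{"fn": "step_arm", "kwargs": {"series": [{"tx": -0.16, "ty": -4, "tz": 0, "roll": 0, "grip": 0.42}, {"tx": -0.16, "ty": -4, "tz": 0, "roll": 0, "grip": 0.42}, {"tx": -0.16, "ty": -4, "tz": 0, "roll": 0, "grip": 0.42}, {"tx": -0.16, "ty": -4, "tz": 0, "roll": 0, "grip": 0.42}, {"tx": -0.16, "ty": -4, "tz": 0, "roll": 0, "grip": 0.42}, {"tx": -0.16, "ty": -4, "tz": 0, "roll": 0, "grip": 0.42}, {"tx": -0.16, "ty": -4, "tz": 0, "roll": 0, "grip": 0.42}, {"tx": -0.16, "ty": -4, "tz": 0, "roll": 0, "grip": 0.42}]}}

```text
time: 12.02
eef_pos: [520.5, 79.4, 142.1]
tool_rot: [[0.994, 0.113, 0.0], [0.113, -0.994, 0.0], [0.0, -0.0, -1.0]]
ft_force: [0.8, 0.4, 0.4]
opening: 38.9
gripper_force: 0.0
```

Emit:
{"fn": "step_arm", "kwargs": {"series": [{"tx": -0.16, "ty": -4, "tz": 0, "roll": 0, "grip": 0.42}, {"tx": 0, "ty": -0.3, "tz": 2.5, "roll": 0, "grip": 0.42}, {"tx": 0, "ty": 0, "tz": 2.5, "roll": 0, "grip": 0.42}, {"tx": 0, "ty": 0, "tz": 0, "roll": 0, "grip": 0.42}, {"tx": 0, "ty": 0, "tz": 0, "roll": 0, "grip": 0.42}, {"tx": 0, "ty": 0, "tz": 0, "roll": 0, "grip": 0.42}, {"tx": 0, "ty": 0, "tz": 0, "roll": 0, "grip": 0.42}]}}

```text
time: 12.6
eef_pos: [515.8, 119.6, 93.5]
tool_rot: [[0.994, 0.112, 0.003], [0.112, -0.994, 0.0], [0.003, -0.0, -1.0]]
ft_force: [-1.1, 0.2, -0.2]
opening: 38.9
gripper_force: 0.0
```

```bash
python3 - <<'E'
from h import *
s=manip.camera("scene");t=manip.camera("top");print(tray([554,-338,.26],("top",)))
o=manip.get_obs();print(o["time"],o["eef_pos"],o["tool_rot"][:,0],o["opening"])
a=cv2.resize(s[200:270,320:430,::-1],None,fx=3.5,fy=5,interpolation=cv2.INTER_CUBIC);b=cv2.resize(t[235:305,340:460,::-1],None,fx=3.4,fy=5,interpolation=cv2.INTER_CUBIC)
cv2.imwrite("pics/c4.png",np.hstack([a,b]))
E
```

```text
(array([ 554.7 , -338.69,    0.26]), np.float64(190.17647058823528), {'top': 1962})
12.75 [515.42 119.82  93.27] [0.99 0.11 0.  ] 39.14210300068425
```

View pics/c4.png

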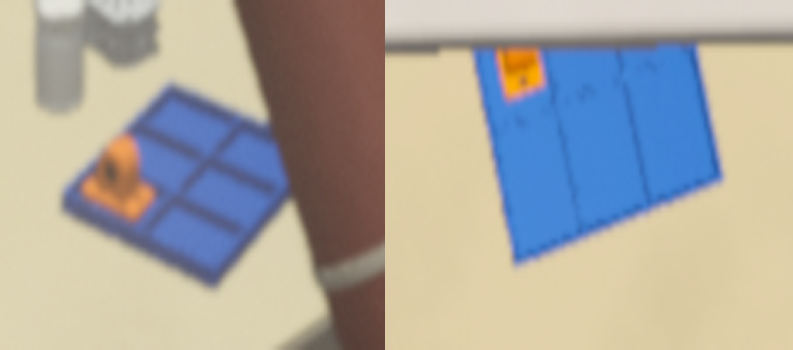

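Emit:
{"fn": "step_arm", "kwargs": {"series": [{"tx": -0.1, "ty": 0, "tz": 2.5, "roll": 0, "grip": 0.42}, {"tx": 0, "ty": 0, "tz": 2, "roll": 0, "grip": 0.42}, {"tx": 0, "ty": 0, "tz": 1, "roll": 0, "grip": 0.42}, {"tx": 0, "ty": 0, "tz": 0.5, "roll": 0, "grip": 0.42}, {"tx": 0, "ty": 0, "tz": 0.4, "roll": 0, "grip": 0.42}, {"tx": 0, "ty": 0, "tz": 0.1, "roll": 0, "grip": 0.42}, {"tx": 0, "ty": 0, "tz": 0, "roll": 0, "grip": 0.42}]}}

```text
time: 13.33
eef_pos: [514.1, 120.2, 27.7]
tool_rot: [[0.994, 0.113, 0.001], [0.113, -0.994, 0.0], [0.001, -0.0, -1.0]]
ft_force: [-0.3, 0.2, -0.6]
opening: 38.8
gripper_force: 0.0
```

Emit:
{"fn": "step_arm", "kwargs": {"series": [{"tx": 0, "ty": 0, "tz": 0, "roll": 0, "grip": 0.15}, {"tx": 0, "ty": 0, "tz": 0, "roll": 0, "grip": 0.15}, {"tx": 0, "ty": 0, "tz": 0, "roll": 0, "grip": 0.15}, {"tx": 0, "ty": 0, "tz": 0, "roll": 0, "grip": 0.15}, {"tx": 0, "ty": 0, "tz": 0, "roll": 0, "grip": 0.15}], "force": 40}}

```text
time: 13.75
eef_pos: [514.0, 120.2, 27.8]
tool_rot: [[0.994, 0.113, 0.001], [0.113, -0.994, 0.0], [0.001, -0.0, -1.0]]
ft_force: [-0.2, 0.1, 3.2]
opening: 23.9
gripper_force: 40.0
```

```bash
cat >> h.py <<'E'
def outside(p):
    r={}
    for n in("top","scene"):
        roi=(300,247,520,310) if n=="top" else (328,190,470,290)
        k=mask(manip.camera(n),(100,120 if n=="top" else 75,50),(130,255,255),roi)
        I=np.zeros((480,640),np.uint8);cv2.fillConvexPoly(I,np.round(cv2.convexHull(proj(n,world(p,BOX)).astype(np.float32))[:,0]).astype(np.int32),255)
        I=cv2.dilate(I,np.ones((3,3)));r[n]=(int(((k>0)&(I==0)).sum()),int(((k>0)&(I>0)).sum()))
    return r
E
python3 -c "
from h import *
print(outside([554.6,-338.6,.26]))"
```

```text
{'top': (0, 1962), 'scene': (0, 1000)}
```

Emit:
{"fn": "step_arm", "kwargs": {"series": [{"tx": 0, "ty": 0, "tz": -1.5, "roll": 0, "grip": 0.15}, {"tx": 0, "ty": 0, "tz": -3, "roll": 0, "grip": 0.15}, {"tx": 0, "ty": 0, "tz": -3.5, "roll": 0, "grip": 0.15}, {"tx": 0, "ty": 0, "tz": -3.5, "roll": -4.2, "grip": 0.15}, {"tx": 0, "ty": 0, "tz": -1, "roll": -4.2, "grip": 0.15}, {"tx": -0.34, "ty": 3.5, "tz": 0, "roll": 0, "grip": 0.15}, {"tx": -0.34, "ty": 3.8, "tz": 0, "roll": 0, "grip": 0.15}, {"tx": -0.34, "ty": 3.8, "tz": 0, "roll": 0, "grip": 0.15}]}}

```text
time: 14.52
eef_pos: [532.2, 9.8, 152.5]
tool_rot: [[0.966, 0.26, 0.0], [0.26, -0.966, 0.0], [0.001, -0.0, -1.0]]
ft_force: [1.5, 0.1, -0.7]
opening: 23.4
gripper_force: 40.0
```

Emit:
{"fn": "step_arm", "kwargs": {"series": [{"tx": -0.34, "ty": 3.8, "tz": 0, "roll": 0, "grip": 0.15}, {"tx": -0.34, "ty": 3.8, "tz": 0, "roll": 0, "grip": 0.15}, {"tx": -0.34, "ty": 3.8, "tz": 0, "roll": 0, "grip": 0.15}, {"tx": -0.34, "ty": 3.8, "tz": 0, "roll": 0, "grip": 0.15}, {"tx": -0.34, "ty": 3.8, "tz": 0, "roll": 0, "grip": 0.15}, {"tx": -0.34, "ty": 3.8, "tz": 0, "roll": 0, "grip": 0.15}, {"tx": -0.34, "ty": 3.8, "tz": 0, "roll": 0, "grip": 0.15}, {"tx": -0.34, "ty": 3.8, "tz": 0, "roll": 0, "grip": 0.15}]}}

```text
time: 15.18
eef_pos: [583.7, -292.3, 151.6]
tool_rot: [[0.966, 0.257, -0.001], [0.257, -0.966, 0.001], [-0.001, -0.001, -1.0]]
ft_force: [1.2, 0.6, -0.8]
opening: 23.8
gripper_force: 40.0
```

Emit:
{"fn": "step_arm", "kwargs": {"series": [{"tx": -0.34, "ty": 3.8, "tz": 0, "roll": 0, "grip": 0.15}, {"tx": 0, "ty": 0, "tz": 2.5, "roll": 0, "grip": 0.15}, {"tx": 0, "ty": 0, "tz": 2.5, "roll": 0, "grip": 0.15}, {"tx": 0, "ty": 0, "tz": 0, "roll": 0, "grip": 0.15}, {"tx": 0, "ty": 0, "tz": 0, "roll": 0, "grip": 0.15}, {"tx": 0, "ty": 0, "tz": 0, "roll": 0, "grip": 0.15}, {"tx": 0, "ty": 0, "tz": 0, "roll": 0, "grip": 0.15}]}}

```text
time: 15.77
eef_pos: [592.0, -327.9, 104.0]
tool_rot: [[0.966, 0.258, 0.003], [0.258, -0.966, -0.001], [0.003, 0.002, -1.0]]
ft_force: [-0.1, -0.9, -0.8]
opening: 23.7
gripper_force: 40.0
```

```bash
python3 -c "
from h import *
print(outside([554.6,-338.6,.26]))
o=manip.get_obs();print(o['eef_pos'],o['opening'])"
```

```text
{'top': (0, 399), 'scene': (0, 566)}
[ 591.75 -328.1   104.03] 23.87659111333337
```

Emit:
{"fn": "step_arm", "kwargs": {"series": [{"tx": 0, "ty": 0, "tz": 3, "roll": 0, "grip": 0.15}, {"tx": 0, "ty": 0, "tz": 2.5, "roll": 0, "grip": 0.15}, {"tx": 0, "ty": 0, "tz": 1.2, "roll": 0, "grip": 0.15}, {"tx": 0, "ty": 0, "tz": 0.6, "roll": 0, "grip": 0.15}, {"tx": 0, "ty": 0, "tz": 0.4, "roll": 0, "grip": 0.15}, {"tx": 0, "ty": 0, "tz": 0.2, "roll": 0, "grip": 0.15}, {"tx": 0, "ty": 0, "tz": 0.1, "roll": 0, "grip": 0.15}, {"tx": 0, "ty": 0, "tz": 0, "roll": 0, "grip": 0.15}]}}

```text
time: 16.53
eef_pos: [591.4, -328.4, 23.8]
tool_rot: [[0.966, 0.257, 0.002], [0.257, -0.966, -0.001], [0.002, 0.001, -1.0]]
ft_force: [-0.6, 1.0, 4.1]
opening: 23.5
gripper_force: 40.0
```

Emit:
{"fn": "step_arm", "kwargs": {"series": [{"tx": 0, "ty": 0, "tz": 0.05, "roll": 0, "grip": 0.15}, {"tx": 0, "ty": 0, "tz": 0, "roll": 0, "grip": 0.15}]}}

```text
time: 16.7
eef_pos: [591.4, -328.5, 23.9]
tool_rot: [[0.966, 0.257, 0.002], [0.257, -0.966, -0.001], [0.002, 0.001, -1.0]]
ft_force: [-1.2, 1.0, 5.7]
opening: 23.7
gripper_force: 40.0
```

Emit:
{"fn": "step_arm", "kwargs": {"series": [{"tx": 0, "ty": 0, "tz": 0, "roll": 0, "grip": 0.4}, {"tx": 0, "ty": 0, "tz": 0, "roll": 0, "grip": 0.4}, {"tx": 0, "ty": 0, "tz": 0, "roll": 0, "grip": 0.4}, {"tx": 0, "ty": 0, "tz": -2, "roll": 0, "grip": 0.4}, {"tx": 0, "ty": 0, "tz": -3.5, "roll": 0, "grip": 0.4}, {"tx": 0, "ty": 0, "tz": -3.5, "roll": 4.2, "grip": 0.4}, {"tx": 0, "ty": 0, "tz": -3, "roll": 4.2, "grip": 0.4}, {"tx": -0.2, "ty": -3.5, "tz": 0, "roll": 0, "grip": 0.4}]}}

```text
time: 17.37
eef_pos: [588.0, -304.9, 149.0]
tool_rot: [[0.995, 0.099, 0.014], [0.1, -0.995, -0.015], [0.013, 0.016, -1.0]]
ft_force: [1.5, -2.1, 0.1]
opening: 37.1
gripper_force: 0.0
```

Emit:
{"fn": "step_arm", "kwargs": {"series": [{"tx": -0.2, "ty": -4, "tz": 0, "roll": 0, "grip": 0.42}, {"tx": -0.2, "ty": -4, "tz": 0, "roll": 0, "grip": 0.42}, {"tx": -0.2, "ty": -4, "tz": 0, "roll": 0, "grip": 0.42}, {"tx": -0.2, "ty": -4, "tz": 0, "roll": 0, "grip": 0.42}, {"tx": -0.2, "ty": -4, "tz": 0, "roll": 0, "grip": 0.42}, {"tx": -0.2, "ty": -4, "tz": 0, "roll": 0, "grip": 0.42}, {"tx": -0.2, "ty": -4, "tz": 0, "roll": 0, "grip": 0.42}, {"tx": -0.2, "ty": -4, "tz": 0, "roll": 0, "grip": 0.42}]}}

```text
time: 18.03
eef_pos: [532.2, 24.3, 141.8]
tool_rot: [[0.994, 0.113, 0.001], [0.113, -0.994, 0.0], [0.001, -0.0, -1.0]]
ft_force: [0.6, -0.1, 0.3]
opening: 39.1
gripper_force: 0.0
```

Emit:
{"fn": "step_arm", "kwargs": {"series": [{"tx": -0.2, "ty": -4, "tz": 0, "roll": 0, "grip": 0.42}, {"tx": -0.2, "ty": -4, "tz": 0, "roll": 0, "grip": 0.42}, {"tx": -0.2, "ty": -4, "tz": 0, "roll": 0, "grip": 0.42}, {"tx": 0, "ty": 0, "tz": 2.5, "roll": 0, "grip": 0.42}, {"tx": 0, "ty": 0, "tz": 2.5, "roll": 0, "grip": 0.42}, {"tx": 0, "ty": 0, "tz": 0, "roll": 0, "grip": 0.42}, {"tx": 0, "ty": 0, "tz": 0, "roll": 0, "grip": 0.42}, {"tx": 0, "ty": 0, "tz": 0, "roll": 0, "grip": 0.42}]}}

```text
time: 18.7
eef_pos: [514.0, 140.6, 92.5]
tool_rot: [[0.994, 0.112, 0.002], [0.112, -0.994, 0.0], [0.002, -0.0, -1.0]]
ft_force: [0.8, 0.8, -0.5]
opening: 39.1
gripper_force: 0.0
```

```bash
python3 -c "
from h import *
print(outside([554.6,-338.6,.26]))
o=manip.get_obs();print(o['eef_pos'],o['opening'],o['tool_rot'][:,0])"
```

```text
{'top': (250, 1664), 'scene': (39, 934)}
[514.34 140.65  93.08] 39.10848295025134 [0.99 0.11 0.  ]
```

Emit:
{"fn": "step_arm", "kwargs": {"series": [{"tx": -0.2, "ty": -2, "tz": 0, "roll": 0, "grip": 0.42}, {"tx": 0, "ty": -1.95, "tz": 0, "roll": 0, "grip": 0.42}, {"tx": 0, "ty": 0, "tz": 1.5, "roll": 0, "grip": 0.42}, {"tx": 0, "ty": 0, "tz": 0, "roll": 0, "grip": 0.42}, {"tx": 0, "ty": 0, "tz": 0, "roll": 0, "grip": 0.42}, {"tx": 0, "ty": 0, "tz": 0, "roll": 0, "grip": 0.42}]}}

```text
time: 19.3
eef_pos: [507.3, 179.0, 77.6]
tool_rot: [[0.994, 0.111, 0.001], [0.111, -0.994, -0.0], [0.001, 0.0, -1.0]]
ft_force: [0.1, 0.5, -0.1]
opening: 39.0
gripper_force: 0.0
```

```bash
python3 - <<'E'
from h import *
o=manip.get_obs();print(o['eef_pos'],o['opening'],o['tool_rot'][:,0])
s=manip.camera("scene");t=manip.camera("top")
for p0 in([554,-338,.26],[580,-330,.2],[540,-350,.3]):
    p,f,c=tray(p0,("top",));print(p,f,c,outside(p))
a=cv2.resize(s[200:270,320:430,::-1],None,fx=3.5,fy=5,interpolation=cv2.INTER_CUBIC);b=cv2.resize(t[235:305,340:460,::-1],None,fx=3.4,fy=5,interpolation=cv2.INTER_CUBIC)
cv2.imwrite("pics/c5.png",np.hstack([a,b]))
E
```

```text
[507.35 178.98  77.55] 39.01672078978169 [0.99 0.11 0.  ]
[ 555.89 -313.99    0.26] 204.43137254901958 {'top': 1912} {'top': (0, 1914), 'scene': (0, 941)}
[ 555.81 -314.18    0.25] 203.4862745098039 {'top': 1913} {'top': (0, 1913), 'scene': (0, 941)}
[ 555.82 -314.05    0.26] 202.4235294117647 {'top': 1914} {'top': (0, 1913), 'scene': (0, 939)}
```

View pics/c5.png

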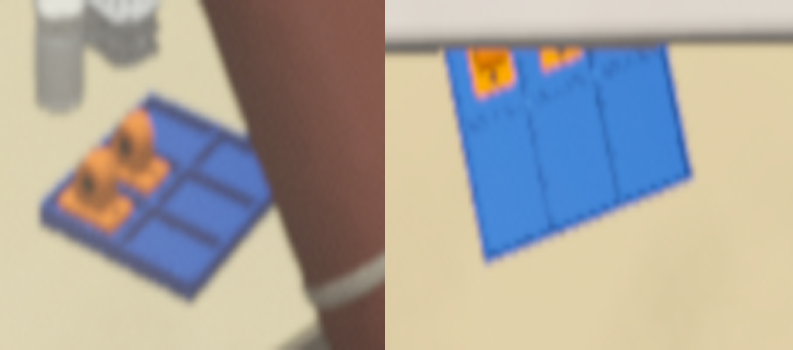

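Emit:
{"fn": "step_arm", "kwargs": {"series": [{"tx": 0, "ty": -0.05, "tz": 2, "roll": 0, "grip": 0.42}, {"tx": 0, "ty": 0, "tz": 1.5, "roll": 0, "grip": 0.42}, {"tx": 0, "ty": 0, "tz": 0.7, "roll": 0, "grip": 0.42}, {"tx": 0, "ty": 0, "tz": 0.4, "roll": 0, "grip": 0.42}, {"tx": 0, "ty": 0, "tz": 0.3, "roll": 0, "grip": 0.42}, {"tx": 0, "ty": 0, "tz": 0.1, "roll": 0, "grip": 0.42}, {"tx": 0, "ty": 0, "tz": 0, "roll": 0, "grip": 0.42}]}}

```text
time: 20.43
eef_pos: [506.8, 180.7, 27.0]
tool_rot: [[0.994, 0.113, 0.001], [0.113, -0.994, 0.0], [0.001, -0.0, -1.0]]
ft_force: [0.2, -0.2, 0.3]
opening: 39.1
gripper_force: 0.0
```

Emit:
{"fn": "step_arm", "kwargs": {"series": [{"tx": 0, "ty": 0, "tz": 0, "roll": 0, "grip": 0.15}, {"tx": 0, "ty": 0, "tz": 0, "roll": 0, "grip": 0.15}, {"tx": 0, "ty": 0, "tz": 0, "roll": 0, "grip": 0.15}, {"tx": 0, "ty": 0, "tz": 0, "roll": 0, "grip": 0.15}, {"tx": 0, "ty": 0, "tz": 0, "roll": 0, "grip": 0.15}]}}

```text
time: 20.85
eef_pos: [506.9, 180.6, 27.2]
tool_rot: [[0.994, 0.113, 0.001], [0.113, -0.994, 0.0], [0.001, -0.0, -1.0]]
ft_force: [-0.7, -0.4, 2.8]
opening: 24.1
gripper_force: 40.0
```

Emit:
{"fn": "step_arm", "kwargs": {"series": [{"tx": 0, "ty": 0, "tz": -1.5, "roll": 0, "grip": 0.15}, {"tx": 0, "ty": 0, "tz": -3, "roll": 0, "grip": 0.15}, {"tx": 0, "ty": 0, "tz": -3.5, "roll": 0, "grip": 0.15}, {"tx": 0, "ty": 0, "tz": -3.5, "roll": -4.2, "grip": 0.15}, {"tx": 0, "ty": 0, "tz": -1, "roll": -4.2, "grip": 0.15}, {"tx": -0.84, "ty": 3.92, "tz": 0, "roll": 0, "grip": 0.15}, {"tx": -0.84, "ty": 3.92, "tz": 0, "roll": 0, "grip": 0.15}, {"tx": -0.84, "ty": 3.92, "tz": 0, "roll": 0, "grip": 0.15}]}}

```text
time: 21.52
eef_pos: [512.3, 59.8, 152.1]
tool_rot: [[0.966, 0.26, 0.001], [0.26, -0.966, 0.0], [0.001, -0.0, -1.0]]
ft_force: [0.3, -0.6, -1.1]
opening: 23.9
gripper_force: 40.0
```

Emit:
{"fn": "step_arm", "kwargs": {"series": [{"tx": -0.84, "ty": 3.92, "tz": 0, "roll": 0, "grip": 0.15}, {"tx": -0.84, "ty": 3.92, "tz": 0, "roll": 0, "grip": 0.15}, {"tx": -0.84, "ty": 3.92, "tz": 0, "roll": 0, "grip": 0.15}, {"tx": -0.84, "ty": 3.92, "tz": 0, "roll": 0, "grip": 0.15}, {"tx": -0.84, "ty": 3.92, "tz": 0, "roll": 0, "grip": 0.15}, {"tx": -0.84, "ty": 3.92, "tz": 0, "roll": 0, "grip": 0.15}, {"tx": -0.84, "ty": 3.92, "tz": 0, "roll": 0, "grip": 0.15}, {"tx": -0.84, "ty": 3.92, "tz": 0, "roll": 0, "grip": 0.15}]}}

```text
time: 22.18
eef_pos: [527.6, -261.8, 151.6]
tool_rot: [[0.966, 0.257, -0.0], [0.257, -0.966, 0.0], [-0.0, -0.0, -1.0]]
ft_force: [0.6, 0.3, -0.4]
opening: 23.7
gripper_force: 40.0
```

Emit:
{"fn": "step_arm", "kwargs": {"series": [{"tx": -0.84, "ty": 3.92, "tz": 0, "roll": 0, "grip": 0.15}, {"tx": -0.84, "ty": 3.92, "tz": 0, "roll": 0, "grip": 0.15}, {"tx": -0.84, "ty": 3.92, "tz": 0, "roll": 0, "grip": 0.15}, {"tx": 0, "ty": 0, "tz": 2.5, "roll": 0, "grip": 0.15}, {"tx": 0, "ty": 0, "tz": 2.5, "roll": 0, "grip": 0.15}, {"tx": 0, "ty": 0, "tz": 0, "roll": 0, "grip": 0.15}, {"tx": 0, "ty": 0, "tz": 0, "roll": 0, "grip": 0.15}, {"tx": 0, "ty": 0, "tz": 0, "roll": 0, "grip": 0.15}]}}

```text
time: 22.85
eef_pos: [534.9, -379.6, 102.7]
tool_rot: [[0.966, 0.258, 0.001], [0.258, -0.966, -0.0], [0.001, 0.001, -1.0]]
ft_force: [0.4, 0.3, 0.1]
opening: 23.6
gripper_force: 40.0
```

```bash
python3 -c "
from h import *
print(outside([555.9,-314.1,.258]))
o=manip.get_obs();print(o['eef_pos'],o['opening'],o['tool_rot'][:,0])"
```

```text
{'top': (0, 1053), 'scene': (0, 562)}
[ 535.36 -379.95  103.63] 23.267093126007385 [0.97 0.26 0.  ]
```

Emit:
{"fn": "step_arm", "kwargs": {"series": [{"tx": -0.1, "ty": 0, "tz": 3, "roll": 0, "grip": 0.15}, {"tx": 0, "ty": 0, "tz": 2.5, "roll": 0, "grip": 0.15}, {"tx": 0, "ty": 0, "tz": 1.2, "roll": 0, "grip": 0.15}, {"tx": 0, "ty": 0, "tz": 0.6, "roll": 0, "grip": 0.15}, {"tx": 0, "ty": 0, "tz": 0.4, "roll": 0, "grip": 0.15}, {"tx": 0, "ty": 0, "tz": 0.2, "roll": 0, "grip": 0.15}, {"tx": 0, "ty": 0, "tz": 0.1, "roll": 0, "grip": 0.15}, {"tx": 0, "ty": 0, "tz": 0.05, "roll": 0, "grip": 0.15}]}}

```text
time: 23.62
eef_pos: [534.0, -380.7, 23.2]
tool_rot: [[0.966, 0.257, 0.002], [0.257, -0.966, -0.001], [0.002, 0.002, -1.0]]
ft_force: [-2.2, 0.6, 6.7]
opening: 23.7
gripper_force: 40.0
```

Emit:
{"fn": "step_arm", "kwargs": {"series": [{"tx": 0, "ty": 0, "tz": 0, "roll": 0, "grip": 0.15}, {"tx": 0, "ty": 0, "tz": 0, "roll": 0, "grip": 0.15}]}}

```text
time: 23.78
eef_pos: [533.9, -380.7, 23.2]
tool_rot: [[0.966, 0.257, 0.002], [0.257, -0.966, -0.001], [0.002, 0.002, -1.0]]
ft_force: [-1.1, 1.1, 5.7]
opening: 23.6
gripper_force: 40.0
```

Emit:
{"fn": "step_arm", "kwargs": {"series": [{"tx": 0, "ty": 0, "tz": 0, "roll": 0, "grip": 0.4}, {"tx": 0, "ty": 0, "tz": 0, "roll": 0, "grip": 0.4}, {"tx": 0, "ty": 0, "tz": 0, "roll": 0, "grip": 0.4}, {"tx": 0, "ty": 0, "tz": -2, "roll": 0, "grip": 0.4}, {"tx": 0, "ty": 0, "tz": -3.5, "roll": 0, "grip": 0.4}, {"tx": 0, "ty": 0, "tz": -3.5, "roll": 4.2, "grip": 0.4}, {"tx": 0, "ty": 0, "tz": -3, "roll": 4.2, "grip": 0.4}, {"tx": 0.23, "ty": -3.87, "tz": 0, "roll": 0, "grip": 0.4}]}}

```text
time: 24.45
eef_pos: [532.9, -353.9, 148.2]
tool_rot: [[0.995, 0.098, 0.013], [0.098, -0.995, -0.017], [0.011, 0.018, -1.0]]
ft_force: [0.4, -1.0, -0.1]
opening: 36.7
gripper_force: 0.0
```

Emit:
{"fn": "step_arm", "kwargs": {"series": [{"tx": 0.23, "ty": -3.87, "tz": 0, "roll": 0, "grip": 0.42}, {"tx": 0.23, "ty": -3.87, "tz": 0, "roll": 0, "grip": 0.42}, {"tx": 0.23, "ty": -3.87, "tz": 0, "roll": 0, "grip": 0.42}, {"tx": 0.23, "ty": -3.87, "tz": 0, "roll": 0, "grip": 0.42}, {"tx": 0.23, "ty": -3.87, "tz": 0, "roll": 0, "grip": 0.42}, {"tx": 0.23, "ty": -3.87, "tz": 0, "roll": 0, "grip": 0.42}, {"tx": 0.23, "ty": -3.87, "tz": 0, "roll": 0, "grip": 0.42}, {"tx": 0.23, "ty": -3.87, "tz": 0, "roll": 0, "grip": 0.42}]}}

```text
time: 25.12
eef_pos: [513.9, -30.2, 141.3]
tool_rot: [[0.994, 0.113, 0.001], [0.113, -0.994, 0.0], [0.001, -0.0, -1.0]]
ft_force: [1.1, 0.7, 0.4]
opening: 39.1
gripper_force: 0.0
```

Emit:
{"fn": "step_arm", "kwargs": {"series": [{"tx": 0.23, "ty": -3.87, "tz": 0, "roll": 0, "grip": 0.42}, {"tx": 0.23, "ty": -3.87, "tz": 0, "roll": 0, "grip": 0.42}, {"tx": 0.23, "ty": -3.87, "tz": 0, "roll": 0, "grip": 0.42}, {"tx": 0.23, "ty": -3.87, "tz": 0, "roll": 0, "grip": 0.42}, {"tx": 0.23, "ty": -3.87, "tz": 0, "roll": 0, "grip": 0.42}, {"tx": 0.23, "ty": -3.87, "tz": 0, "roll": 0, "grip": 0.42}, {"tx": 0.23, "ty": -3.87, "tz": 0, "roll": 0, "grip": 0.42}, {"tx": 0, "ty": 0, "tz": 0, "roll": 0, "grip": 0.42}]}}

```text
time: 25.78
eef_pos: [497.1, 250.9, 141.4]
tool_rot: [[0.992, 0.128, 0.0], [0.128, -0.992, 0.009], [0.001, -0.009, -1.0]]
ft_force: [-0.5, 1.8, -0.0]
opening: 38.9
gripper_force: 0.0
```

Emit:
{"fn": "step_arm", "kwargs": {"series": [{"tx": 0, "ty": 0, "tz": 3, "roll": 0, "grip": 0.42}, {"tx": 0, "ty": 0, "tz": 3, "roll": 0, "grip": 0.42}, {"tx": 0, "ty": 0, "tz": 0, "roll": 0, "grip": 0.42}, {"tx": 0, "ty": 0, "tz": 0, "roll": 0, "grip": 0.42}, {"tx": 0, "ty": 0, "tz": 0, "roll": 0, "grip": 0.42}]}}

```text
time: 26.2
eef_pos: [500.4, 239.2, 82.2]
tool_rot: [[0.994, 0.113, 0.002], [0.113, -0.994, 0.001], [0.002, -0.001, -1.0]]
ft_force: [0.1, -0.2, -0.4]
opening: 39.1
gripper_force: 0.0
```

```bash
python3 -c "
from h import *
print(outside([555.9,-314.1,.258]),tray([555.9,-314.1,.258],('top',)))
o=manip.get_obs();print(o['eef_pos'],o['opening'],o['tool_rot'][:,0])"
```

```text
{'top': (0, 1600), 'scene': (0, 798)} (array([ 555.91, -314.34,    0.25]), np.float64(516.4313725490196), {'top': 1600})
[500.78 239.45  82.96] 39.148061815393774 [0.99 0.11 0.  ]
```

Descend 55 mm, grip.

Emit:
{"fn": "step_arm", "kwargs": {"series": [{"tx": 0, "ty": 0, "tz": 2.5, "roll": 0, "grip": 0.42}, {"tx": 0, "ty": 0, "tz": 1.5, "roll": 0, "grip": 0.42}, {"tx": 0, "ty": 0, "tz": 0.7, "roll": 0, "grip": 0.42}, {"tx": 0, "ty": 0, "tz": 0.4, "roll": 0, "grip": 0.42}, {"tx": 0, "ty": 0, "tz": 0.3, "roll": 0, "grip": 0.42}, {"tx": 0, "ty": 0, "tz": 0.1, "roll": 0, "grip": 0.42}, {"tx": 0, "ty": 0, "tz": 0, "roll": 0, "grip": 0.42}]}}

```text
time: 26.93
eef_pos: [500.0, 239.4, 26.8]
tool_rot: [[0.994, 0.113, 0.001], [0.113, -0.994, 0.001], [0.001, -0.001, -1.0]]
ft_force: [-0.1, 0.1, 0.4]
opening: 38.9
gripper_force: 0.0
```

Emit:
{"fn": "step_arm", "kwargs": {"series": [{"tx": 0, "ty": 0, "tz": 0, "roll": 0, "grip": 0.15}, {"tx": 0, "ty": 0, "tz": 0, "roll": 0, "grip": 0.15}, {"tx": 0, "ty": 0, "tz": 0, "roll": 0, "grip": 0.15}, {"tx": 0, "ty": 0, "tz": 0, "roll": 0, "grip": 0.15}, {"tx": 0, "ty": 0, "tz": 0, "roll": 0, "grip": 0.15}]}}

```text
time: 27.35
eef_pos: [499.8, 239.2, 26.7]
tool_rot: [[0.994, 0.113, 0.001], [0.113, -0.994, 0.0], [0.001, -0.0, -1.0]]
ft_force: [-0.8, -0.6, 3.0]
opening: 23.9
gripper_force: 40.0
```

Emit:
{"fn": "step_arm", "kwargs": {"series": [{"tx": 0, "ty": 0, "tz": -1.5, "roll": 0, "grip": 0.15}, {"tx": 0, "ty": 0, "tz": -3, "roll": 0, "grip": 0.15}, {"tx": 0, "ty": 0, "tz": -3.5, "roll": 0, "grip": 0.15}, {"tx": 0, "ty": 0, "tz": -3.5, "roll": -4.2, "grip": 0.15}, {"tx": 0, "ty": 0, "tz": -1, "roll": -4.2, "grip": 0.15}, {"tx": -0.9, "ty": 3.92, "tz": 0, "roll": 0, "grip": 0.15}, {"tx": -0.9, "ty": 3.92, "tz": 0, "roll": 0, "grip": 0.15}, {"tx": -0.9, "ty": 3.92, "tz": 0, "roll": 0, "grip": 0.15}]}}

```text
time: 28.02
eef_pos: [503.4, 117.8, 151.5]
tool_rot: [[0.966, 0.259, 0.001], [0.259, -0.966, 0.0], [0.001, -0.0, -1.0]]
ft_force: [1.6, -1.3, -0.8]
opening: 23.6
gripper_force: 40.0
```

Emit:
{"fn": "step_arm", "kwargs": {"series": [{"tx": -0.9, "ty": 3.92, "tz": 0, "roll": 0, "grip": 0.15}, {"tx": -0.9, "ty": 3.92, "tz": 0, "roll": 0, "grip": 0.15}, {"tx": -0.9, "ty": 3.92, "tz": 0, "roll": 0, "grip": 0.15}, {"tx": -0.9, "ty": 3.92, "tz": 0, "roll": 0, "grip": 0.15}, {"tx": -0.9, "ty": 3.92, "tz": 0, "roll": 0, "grip": 0.15}, {"tx": -0.9, "ty": 3.92, "tz": 0, "roll": 0, "grip": 0.15}, {"tx": -0.9, "ty": 3.92, "tz": 0, "roll": 0, "grip": 0.15}, {"tx": -0.9, "ty": 3.92, "tz": 0, "roll": 0, "grip": 0.15}]}}

```text
time: 28.68
eef_pos: [514.1, -205.0, 151.1]
tool_rot: [[0.966, 0.257, -0.0], [0.257, -0.966, 0.0], [-0.0, -0.0, -1.0]]
ft_force: [1.4, -0.3, -0.5]
opening: 23.6
gripper_force: 40.0
```

Emit:
{"fn": "step_arm", "kwargs": {"series": [{"tx": -0.9, "ty": 3.92, "tz": 0, "roll": 0, "grip": 0.15}, {"tx": -0.9, "ty": 3.92, "tz": 0, "roll": 0, "grip": 0.15}, {"tx": -0.9, "ty": 3.92, "tz": 0, "roll": 0, "grip": 0.15}, {"tx": 0, "ty": 0, "tz": 2.5, "roll": 0, "grip": 0.15}, {"tx": 0, "ty": 0, "tz": 2.5, "roll": 0, "grip": 0.15}, {"tx": 0, "ty": 0, "tz": 0, "roll": 0, "grip": 0.15}, {"tx": 0, "ty": 0, "tz": 0, "roll": 0, "grip": 0.15}, {"tx": 0, "ty": 0, "tz": 0, "roll": 0, "grip": 0.15}]}}

```text
time: 29.35
eef_pos: [519.7, -323.2, 102.1]
tool_rot: [[0.966, 0.258, 0.001], [0.258, -0.966, -0.0], [0.001, 0.0, -1.0]]
ft_force: [-0.6, 0.5, -1.1]
opening: 23.9
gripper_force: 40.0
```

```bash
python3 -c "
from h import *
print(outside([555.9,-314.1,.258]))
o=manip.get_obs();print(o['eef_pos'],o['opening'],o['tool_rot'][:,0])"
```

```text
{'top': (0, 319), 'scene': (0, 351)}
[ 520.13 -323.47  102.9 ] 23.95979057824702 [0.97 0.26 0.  ]
```

Emit:
{"fn": "step_arm", "kwargs": {"series": [{"tx": -0.1, "ty": 0, "tz": 3, "roll": 0, "grip": 0.15}, {"tx": 0, "ty": 0, "tz": 2.5, "roll": 0, "grip": 0.15}, {"tx": 0, "ty": 0, "tz": 1.2, "roll": 0, "grip": 0.15}, {"tx": 0, "ty": 0, "tz": 0.6, "roll": 0, "grip": 0.15}, {"tx": 0, "ty": 0, "tz": 0.4, "roll": 0, "grip": 0.15}, {"tx": 0, "ty": 0, "tz": 0.2, "roll": 0, "grip": 0.15}, {"tx": 0, "ty": 0, "tz": 0.1, "roll": 0, "grip": 0.15}, {"tx": 0, "ty": 0, "tz": 0.05, "roll": 0, "grip": 0.15}]}}

```text
time: 30.12
eef_pos: [518.8, -324.2, 22.7]
tool_rot: [[0.966, 0.257, 0.002], [0.257, -0.966, -0.001], [0.002, 0.001, -1.0]]
ft_force: [-1.9, 1.4, 8.5]
opening: 23.8
gripper_force: 40.0
```

Emit:
{"fn": "step_arm", "kwargs": {"series": [{"tx": 0, "ty": 0, "tz": 0, "roll": 0, "grip": 0.15}, {"tx": 0, "ty": 0, "tz": 0, "roll": 0, "grip": 0.15}]}}

```text
time: 30.28
eef_pos: [518.8, -324.2, 22.7]
tool_rot: [[0.966, 0.257, 0.002], [0.257, -0.966, -0.001], [0.002, 0.002, -1.0]]
ft_force: [-1.9, 1.5, 5.9]
opening: 23.7
gripper_force: 40.0
```

Emit:
{"fn": "step_arm", "kwargs": {"series": [{"tx": 0, "ty": 0, "tz": 0, "roll": 0, "grip": 0.4}, {"tx": 0, "ty": 0, "tz": 0, "roll": 0, "grip": 0.4}, {"tx": 0, "ty": 0, "tz": 0, "roll": 0, "grip": 0.4}, {"tx": 0, "ty": 0, "tz": -2, "roll": 0, "grip": 0.4}, {"tx": 0, "ty": 0, "tz": -3.5, "roll": 0, "grip": 0.4}, {"tx": 0, "ty": 0, "tz": -3.5, "roll": 4.2, "grip": 0.4}, {"tx": 0, "ty": 0, "tz": -3, "roll": 4.2, "grip": 0.4}, {"tx": 0.28, "ty": -3.89, "tz": 0, "roll": 0, "grip": 0.4}]}}

```text
time: 30.95
eef_pos: [518.9, -296.9, 147.4]
tool_rot: [[0.995, 0.098, 0.013], [0.098, -0.995, -0.015], [0.012, 0.017, -1.0]]
ft_force: [0.5, -1.3, -0.8]
opening: 37.3
gripper_force: 0.0
```

Emit:
{"fn": "step_arm", "kwargs": {"series": [{"tx": 0.28, "ty": -3.89, "tz": 0, "roll": 0, "grip": 0.42}, {"tx": 0.28, "ty": -3.89, "tz": 0, "roll": 0, "grip": 0.42}, {"tx": 0.28, "ty": -3.89, "tz": 0, "roll": 0, "grip": 0.42}, {"tx": 0.28, "ty": -3.89, "tz": 0, "roll": 0, "grip": 0.42}, {"tx": 0.28, "ty": -3.89, "tz": 0, "roll": 0, "grip": 0.42}, {"tx": 0.28, "ty": -3.89, "tz": 0, "roll": 0, "grip": 0.42}, {"tx": 0.28, "ty": -3.89, "tz": 0, "roll": 0, "grip": 0.42}, {"tx": 0.28, "ty": -3.89, "tz": 0, "roll": 0, "grip": 0.42}]}}

```text
time: 31.62
eef_pos: [503.1, 28.6, 140.8]
tool_rot: [[0.994, 0.113, 0.001], [0.113, -0.994, 0.0], [0.001, 0.0, -1.0]]
ft_force: [1.0, 0.4, 0.2]
opening: 39.0
gripper_force: 0.0
```

Emit:
{"fn": "step_arm", "kwargs": {"series": [{"tx": 0.28, "ty": -3.89, "tz": 0, "roll": 0, "grip": 0.42}, {"tx": 0.28, "ty": -3.89, "tz": 0, "roll": 0, "grip": 0.42}, {"tx": 0.28, "ty": -3.89, "tz": 0, "roll": 0, "grip": 0.42}, {"tx": 0.28, "ty": -3.89, "tz": 0, "roll": 0, "grip": 0.42}, {"tx": 0.28, "ty": -3.89, "tz": 0, "roll": 0, "grip": 0.42}, {"tx": 0.28, "ty": -3.89, "tz": 0, "roll": 0, "grip": 0.42}, {"tx": 0.28, "ty": -3.89, "tz": 0, "roll": 0, "grip": 0.42}, {"tx": 0, "ty": 0, "tz": 0, "roll": 0, "grip": 0.42}]}}

```text
time: 32.28
eef_pos: [489.0, 311.4, 140.8]
tool_rot: [[0.992, 0.127, -0.0], [0.127, -0.992, 0.009], [0.001, -0.009, -1.0]]
ft_force: [-1.0, 0.8, 0.9]
opening: 38.9
gripper_force: 0.0
```

Emit:
{"fn": "step_arm", "kwargs": {"series": [{"tx": 0, "ty": 0, "tz": 3, "roll": 0, "grip": 0.42}, {"tx": 0, "ty": 0, "tz": 3, "roll": 0, "grip": 0.42}, {"tx": 0, "ty": 0, "tz": 0, "roll": 0, "grip": 0.42}, {"tx": 0, "ty": 0, "tz": 0, "roll": 0, "grip": 0.42}, {"tx": 0, "ty": 0, "tz": 0, "roll": 0, "grip": 0.42}]}}

```text
time: 32.7
eef_pos: [492.8, 299.7, 81.8]
tool_rot: [[0.994, 0.113, 0.002], [0.113, -0.994, 0.001], [0.002, -0.001, -1.0]]
ft_force: [0.6, -0.4, 0.2]
opening: 38.9
gripper_force: 0.0
```

```bash
python3 -c "
from h import *
print(outside([555.9,-314.1,.258]))
o=manip.get_obs();print(o['eef_pos'],o['opening'],o['tool_rot'][:,0])"
```

```text
{'top': (0, 1291), 'scene': (0, 538)}
[493.25 300.07  82.56] 39.02065105991272 [0.99 0.11 0.  ]
```

Emit:
{"fn": "step_arm", "kwargs": {"series": [{"tx": 0, "ty": 0.1, "tz": 2.5, "roll": 0, "grip": 0.42}, {"tx": 0, "ty": 0, "tz": 1.5, "roll": 0, "grip": 0.42}, {"tx": 0, "ty": 0, "tz": 0.7, "roll": 0, "grip": 0.42}, {"tx": 0, "ty": 0, "tz": 0.4, "roll": 0, "grip": 0.42}, {"tx": 0, "ty": 0, "tz": 0.25, "roll": 0, "grip": 0.42}, {"tx": 0, "ty": 0, "tz": 0.1, "roll": 0, "grip": 0.42}, {"tx": 0, "ty": 0, "tz": 0, "roll": 0, "grip": 0.42}]}}

```text
time: 33.38
eef_pos: [492.6, 299.0, 26.9]
tool_rot: [[0.994, 0.113, 0.001], [0.113, -0.994, 0.001], [0.001, -0.001, -1.0]]
ft_force: [-0.2, -0.2, 0.6]
opening: 38.6
gripper_force: 0.0
```

Emit:
{"fn": "step_arm", "kwargs": {"series": [{"tx": 0, "ty": 0, "tz": 0, "roll": 0, "grip": 0.15}, {"tx": 0, "ty": 0, "tz": 0, "roll": 0, "grip": 0.15}, {"tx": 0, "ty": 0, "tz": 0, "roll": 0, "grip": 0.15}, {"tx": 0, "ty": 0, "tz": 0, "roll": 0, "grip": 0.15}, {"tx": 0, "ty": 0, "tz": 0, "roll": 0, "grip": 0.15}]}}

```text
time: 33.8
eef_pos: [492.3, 298.8, 26.7]
tool_rot: [[0.994, 0.113, 0.001], [0.113, -0.994, 0.0], [0.001, -0.0, -1.0]]
ft_force: [0.1, -0.0, 2.6]
opening: 23.8
gripper_force: 40.0
```

Emit:
{"fn": "step_arm", "kwargs": {"series": [{"tx": 0, "ty": 0, "tz": -1.5, "roll": 0, "grip": 0.15}, {"tx": 0, "ty": 0, "tz": -3, "roll": 0, "grip": 0.15}, {"tx": 0, "ty": 0, "tz": -3.5, "roll": 0, "grip": 0.15}, {"tx": 0, "ty": 0, "tz": -3.5, "roll": -4.2, "grip": 0.15}, {"tx": 0, "ty": 0, "tz": -1, "roll": -4.2, "grip": 0.15}, {"tx": -0.96, "ty": 3.93, "tz": 0, "roll": 0, "grip": 0.15}, {"tx": -0.96, "ty": 3.93, "tz": 0, "roll": 0, "grip": 0.15}, {"tx": -0.96, "ty": 3.93, "tz": 0, "roll": 0, "grip": 0.15}]}}

```text
time: 34.47
eef_pos: [494.2, 176.4, 151.4]
tool_rot: [[0.966, 0.259, 0.001], [0.259, -0.966, 0.0], [0.001, -0.0, -1.0]]
ft_force: [0.3, -0.2, -0.5]
opening: 23.8
gripper_force: 40.0
```

Emit:
{"fn": "step_arm", "kwargs": {"series": [{"tx": -0.96, "ty": 3.93, "tz": 0, "roll": 0, "grip": 0.15}, {"tx": -0.96, "ty": 3.93, "tz": 0, "roll": 0, "grip": 0.15}, {"tx": -0.96, "ty": 3.93, "tz": 0, "roll": 0, "grip": 0.15}, {"tx": -0.96, "ty": 3.93, "tz": 0, "roll": 0, "grip": 0.15}, {"tx": -0.96, "ty": 3.93, "tz": 0, "roll": 0, "grip": 0.15}, {"tx": -0.96, "ty": 3.93, "tz": 0, "roll": 0, "grip": 0.15}, {"tx": -0.96, "ty": 3.93, "tz": 0, "roll": 0, "grip": 0.15}, {"tx": -0.96, "ty": 3.93, "tz": 0, "roll": 0, "grip": 0.15}]}}

```text
time: 35.13
eef_pos: [500.6, -148.3, 151.1]
tool_rot: [[0.966, 0.257, -0.0], [0.257, -0.966, 0.0], [-0.0, -0.0, -1.0]]
ft_force: [1.3, 0.5, -1.0]
opening: 23.7
gripper_force: 40.0
```

Emit:
{"fn": "step_arm", "kwargs": {"series": [{"tx": -0.96, "ty": 3.93, "tz": 0, "roll": 0, "grip": 0.15}, {"tx": -0.96, "ty": 3.93, "tz": 0, "roll": 0, "grip": 0.15}, {"tx": -0.96, "ty": 3.93, "tz": 0, "roll": 0, "grip": 0.15}, {"tx": 0, "ty": 0, "tz": 2.5, "roll": 0, "grip": 0.15}, {"tx": 0, "ty": 0, "tz": 2.5, "roll": 0, "grip": 0.15}, {"tx": 0, "ty": 0, "tz": 0, "roll": 0, "grip": 0.15}, {"tx": 0, "ty": 0, "tz": 0, "roll": 0, "grip": 0.15}, {"tx": 0, "ty": 0, "tz": 0, "roll": 0, "grip": 0.15}]}}

```text
time: 35.8
eef_pos: [504.4, -267.2, 102.0]
tool_rot: [[0.966, 0.258, 0.001], [0.258, -0.966, -0.0], [0.001, 0.0, -1.0]]
ft_force: [-1.5, -0.0, -0.1]
opening: 23.8
gripper_force: 40.0
```

```bash
python3 -c "
from h import *
print(outside([555.9,-314.1,.258]))
o=manip.get_obs();print(o['eef_pos'],o['opening'],o['tool_rot'][:,0])"
```

```text
{'top': (0, 129), 'scene': (0, 117)}
[ 504.89 -267.44  102.76] 23.444861157137243 [0.97 0.26 0.  ]
```

Emit:
{"fn": "step_arm", "kwargs": {"series": [{"tx": -0.05, "ty": 0, "tz": 3, "roll": 0, "grip": 0.15}, {"tx": 0, "ty": 0, "tz": 2.5, "roll": 0, "grip": 0.15}, {"tx": 0, "ty": 0, "tz": 1.2, "roll": 0, "grip": 0.15}, {"tx": 0, "ty": 0, "tz": 0.6, "roll": 0, "grip": 0.15}, {"tx": 0, "ty": 0, "tz": 0.4, "roll": 0, "grip": 0.15}, {"tx": 0, "ty": 0, "tz": 0.2, "roll": 0, "grip": 0.15}, {"tx": 0, "ty": 0, "tz": 0.1, "roll": 0, "grip": 0.15}, {"tx": 0, "ty": 0, "tz": 0.05, "roll": 0, "grip": 0.15}]}}

```text
time: 36.57
eef_pos: [504.1, -268.0, 22.7]
tool_rot: [[0.966, 0.257, 0.002], [0.257, -0.966, -0.001], [0.002, 0.001, -1.0]]
ft_force: [-2.0, 0.2, 7.9]
opening: 23.5
gripper_force: 40.0
```

Emit:
{"fn": "step_arm", "kwargs": {"series": [{"tx": 0, "ty": 0, "tz": 0, "roll": 0, "grip": 0.15}, {"tx": 0, "ty": 0, "tz": 0, "roll": 0, "grip": 0.15}]}}

```text
time: 36.73
eef_pos: [504.1, -268.0, 22.7]
tool_rot: [[0.966, 0.257, 0.002], [0.257, -0.966, -0.001], [0.002, 0.002, -1.0]]
ft_force: [-1.4, 0.4, 6.5]
opening: 23.7
gripper_force: 40.0
```

Emit:
{"fn": "step_arm", "kwargs": {"series": [{"tx": 0, "ty": 0, "tz": 0, "roll": 0, "grip": 0.4}, {"tx": 0, "ty": 0, "tz": 0, "roll": 0, "grip": 0.4}, {"tx": 0, "ty": 0, "tz": 0, "roll": 0, "grip": 0.4}, {"tx": 0, "ty": 0, "tz": -2, "roll": 0, "grip": 0.4}, {"tx": 0, "ty": 0, "tz": -3.5, "roll": 0, "grip": 0.4}, {"tx": 0, "ty": 0, "tz": -3.5, "roll": 4.2, "grip": 0.4}, {"tx": 0, "ty": 0, "tz": -3, "roll": 4.2, "grip": 0.4}]}}

```text
time: 37.32
eef_pos: [503.3, -268.0, 142.5]
tool_rot: [[0.994, 0.109, 0.001], [0.109, -0.994, -0.0], [0.001, 0.0, -1.0]]
ft_force: [0.8, 0.4, 0.6]
opening: 37.2
gripper_force: 0.0
```

Emit:
{"fn": "step_arm", "kwargs": {"series": [{"tx": 1.74, "ty": -3.27, "tz": 0, "roll": 0, "grip": 0.6}, {"tx": 1.74, "ty": -3.27, "tz": 0, "roll": 0, "grip": 0.6}, {"tx": 1.74, "ty": -3.27, "tz": 0, "roll": 0, "grip": 0.6}, {"tx": 1.74, "ty": -3.27, "tz": 0, "roll": 0, "grip": 0.6}, {"tx": 1.74, "ty": -3.27, "tz": 0, "roll": 0, "grip": 0.6}, {"tx": 1.74, "ty": -3.27, "tz": 0, "roll": 0, "grip": 0.6}, {"tx": 1.74, "ty": -3.27, "tz": 0, "roll": 0, "grip": 0.6}, {"tx": 1.74, "ty": -3.27, "tz": 0, "roll": 0, "grip": 0.6}]}}

```text
time: 37.98
eef_pos: [612.3, 9.6, 140.7]
tool_rot: [[0.994, 0.113, 0.0], [0.113, -0.994, -0.0], [0.0, 0.0, -1.0]]
ft_force: [1.0, 0.8, -0.3]
opening: 56.1
gripper_force: 0.0
```

Emit:
{"fn": "step_arm", "kwargs": {"series": [{"tx": 0, "ty": 0, "tz": 0, "roll": 0, "grip": 0.6}, {"tx": 0, "ty": 0, "tz": 0, "roll": 0, "grip": 0.6}, {"tx": 0, "ty": 0, "tz": 0, "roll": 0, "grip": 0.6}, {"tx": 0, "ty": 0, "tz": 0, "roll": 0, "grip": 0.6}]}}

```text
time: 38.32
eef_pos: [611.4, 5.4, 140.6]
tool_rot: [[0.994, 0.11, -0.001], [0.11, -0.994, -0.002], [-0.001, 0.002, -1.0]]
ft_force: [-0.2, 0.4, -0.2]
opening: 55.6
gripper_force: 0.0
```

```bash
python3 - <<'E'
from h import *
o=manip.get_obs();print(o['eef_pos'],o['opening'],o['tool_rot'][:,0])
s=manip.camera("scene");t=manip.camera("top")
a=cv2.resize(s[190:290,250:430,::-1],None,fx=2.8,fy=4,interpolation=cv2.INTER_CUBIC);b=cv2.resize(t[235:305,370:460,::-1],None,fx=3.2,fy=5.7143,interpolation=cv2.INTER_CUBIC)
cv2.imwrite("pics/c6.png",np.hstack([a,cv2.resize(b,(290,a.shape[0]))]))
E
```

```text
[611.35   5.44 140.55] 55.62741451449102 [ 0.99  0.11 -0.  ]
```

View pics/c6.png

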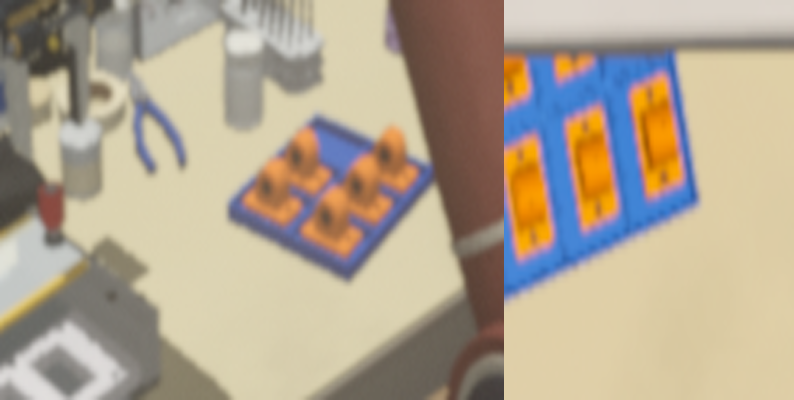

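Emit:
{"fn": "step_arm", "kwargs": {"series": [{"tx": 0.15, "ty": -0.2, "tz": 2.5, "roll": -0.2, "grip": 0.6}, {"tx": 0, "ty": 0, "tz": 2, "roll": 0, "grip": 0.6}, {"tx": 0, "ty": 0, "tz": 1.2, "roll": 0, "grip": 0.6}, {"tx": 0, "ty": 0, "tz": 0.7, "roll": 0, "grip": 0.6}, {"tx": 0, "ty": 0, "tz": 0.3, "roll": 0, "grip": 0.6}, {"tx": 0, "ty": 0, "tz": 0, "roll": 0, "grip": 0.6}, {"tx": 0, "ty": 0, "tz": 0, "roll": 0, "grip": 0.6}, {"tx": 0, "ty": 0, "tz": 0, "roll": 0, "grip": 0.6}]}}

```text
time: 39.08
eef_pos: [613.9, 9.9, 74.7]
tool_rot: [[0.993, 0.116, 0.002], [0.116, -0.993, 0.0], [0.002, 0.0, -1.0]]
ft_force: [-0.4, -1.0, 0.0]
opening: 56.0
gripper_force: 0.0
```

Emit:
{"fn": "step_arm", "kwargs": {"series": [{"tx": 0, "ty": 0, "tz": 0, "roll": 0, "grip": 0.3}, {"tx": 0, "ty": 0, "tz": 0, "roll": 0, "grip": 0.2}, {"tx": 0, "ty": 0, "tz": 0, "roll": 0, "grip": 0.1}, {"tx": 0, "ty": 0, "tz": 0, "roll": 0, "grip": 0.1}, {"tx": 0, "ty": 0, "tz": 0, "roll": 0, "grip": 0.1}, {"tx": 0, "ty": 0, "tz": 0, "roll": 0, "grip": 0.1}, {"tx": 0, "ty": 0, "tz": 0, "roll": 0, "grip": 0.1}]}}

```text
time: 39.67
eef_pos: [613.4, 7.7, 73.8]
tool_rot: [[0.993, 0.115, 0.001], [0.115, -0.993, -0.003], [0.0, 0.003, -1.0]]
ft_force: [0.6, -3.9, 0.9]
opening: 24.9
gripper_force: 40.0
```

Emit:
{"fn": "step_arm", "kwargs": {"series": [{"tx": 0, "ty": 0.15, "tz": -0.3, "roll": 0, "grip": 0.1}, {"tx": -0.5, "ty": 0, "tz": 0, "roll": 0, "grip": 0.1}, {"tx": -1.0, "ty": 0, "tz": 0, "roll": 0, "grip": 0.1}, {"tx": -1.2, "ty": 0, "tz": 0, "roll": 0, "grip": 0.1}, {"tx": -1.2, "ty": 0, "tz": 0, "roll": 0, "grip": 0.1}, {"tx": -1.2, "ty": 0, "tz": 0, "roll": 0, "grip": 0.1}, {"tx": -1.2, "ty": 0, "tz": 0, "roll": 0, "grip": 0.1}, {"tx": -0.8, "ty": 0, "tz": 0, "roll": 0, "grip": 0.1}]}}

```text
time: 40.33
eef_pos: [540.7, -0.6, 75.7]
tool_rot: [[0.993, 0.116, -0.002], [0.116, -0.993, -0.001], [-0.003, 0.001, -1.0]]
ft_force: [1.2, -4.4, -9.3]
opening: 25.3
gripper_force: 40.0
```

Emit:
{"fn": "step_arm", "kwargs": {"series": [{"tx": -0.6, "ty": 0, "tz": 0, "roll": 0, "grip": 0.1}, {"tx": -0.4, "ty": 0, "tz": 0, "roll": 0, "grip": 0.1}, {"tx": -0.3, "ty": 0, "tz": 0, "roll": 0, "grip": 0.1}, {"tx": 0, "ty": 0, "tz": 0, "roll": 0, "grip": 0.1}, {"tx": 0, "ty": 0, "tz": 0, "roll": 0, "grip": 0.1}, {"tx": 0, "ty": 0, "tz": 0, "roll": 0, "grip": 0.1}]}}

```text
time: 40.83
eef_pos: [529.0, -1.9, 76.3]
tool_rot: [[0.993, 0.116, -0.002], [0.116, -0.993, -0.001], [-0.002, 0.0, -1.0]]
ft_force: [0.8, -5.0, -8.8]
opening: 25.7
gripper_force: 40.0
```

Emit:
{"fn": "step_arm", "kwargs": {"series": [{"tx": -0.2, "ty": 0, "tz": 0, "roll": 0, "grip": 0.1}, {"tx": -0.2, "ty": 0, "tz": 0, "roll": 0, "grip": 0.1}, {"tx": 0, "ty": 0, "tz": 0, "roll": 0, "grip": 0.1}, {"tx": 0, "ty": 0, "tz": 0, "roll": 0, "grip": 0.1}]}}

```text
time: 41.17
eef_pos: [528.9, -1.9, 77.3]
tool_rot: [[0.993, 0.116, 0.006], [0.116, -0.993, -0.0], [0.006, 0.001, -1.0]]
ft_force: [4.4, -4.6, -10.1]
opening: 25.0
gripper_force: 40.0
```

Emit:
{"fn": "step_arm", "kwargs": {"series": [{"tx": 0.1, "ty": 0, "tz": 0.3, "roll": 0, "grip": 0.1}, {"tx": 0, "ty": 0, "tz": 0.4, "roll": 0, "grip": 0.1}, {"tx": 0, "ty": 0, "tz": 0.2, "roll": 0, "grip": 0.1}, {"tx": 0, "ty": 0, "tz": 0, "roll": 0, "grip": 0.1}, {"tx": 0, "ty": 0, "tz": 0, "roll": 0, "grip": 0.1}]}}

```text
time: 41.58
eef_pos: [528.9, -1.9, 68.2]
tool_rot: [[0.993, 0.116, 0.004], [0.116, -0.993, -0.0], [0.004, 0.001, -1.0]]
ft_force: [3.3, -5.4, -7.3]
opening: 25.5
gripper_force: 40.0
```

Emit:
{"fn": "step_arm", "kwargs": {"series": [{"tx": 0, "ty": 0, "tz": 0, "roll": 0, "grip": 0.6}, {"tx": 0, "ty": 0, "tz": 0, "roll": 0, "grip": 0.6}, {"tx": 0, "ty": 0, "tz": 0, "roll": 0, "grip": 0.6}, {"tx": 0, "ty": 0, "tz": -2, "roll": 0, "grip": 0.6}, {"tx": 0, "ty": 0, "tz": -4, "roll": 0, "grip": 0.6}, {"tx": 0, "ty": 0, "tz": -4, "roll": 0, "grip": 0.6}, {"tx": 0, "ty": 0, "tz": -3, "roll": 0, "grip": 0.6}]}}

```text
time: 42.17
eef_pos: [527.6, 0.2, 201.3]
tool_rot: [[0.993, 0.118, 0.003], [0.118, -0.993, 0.002], [0.004, -0.002, -1.0]]
ft_force: [1.5, 0.8, 0.4]
opening: 55.1
gripper_force: 0.0
```

Emit:
{"fn": "step_arm", "kwargs": {"series": [{"tx": 0, "ty": 4, "tz": 0, "roll": 0, "grip": 0.6}, {"tx": 0, "ty": 4, "tz": 0, "roll": 0, "grip": 0.6}, {"tx": 0, "ty": 4, "tz": 0, "roll": 0, "grip": 0.6}, {"tx": 0, "ty": 4, "tz": 0, "roll": 0, "grip": 0.6}, {"tx": 0, "ty": 0, "tz": 0, "roll": 0, "grip": 0.6}, {"tx": 0, "ty": 0, "tz": 0, "roll": 0, "grip": 0.6}, {"tx": 0, "ty": 0, "tz": 0, "roll": 0, "grip": 0.6}]}}

```text
time: 42.75
eef_pos: [545.8, -158.6, 197.9]
tool_rot: [[0.993, 0.118, 0.0], [0.118, -0.993, 0.002], [0.001, -0.002, -1.0]]
ft_force: [-0.8, 1.3, 0.4]
opening: 55.9
gripper_force: 0.0
```

```bash
python3 - <<'E'
from h import *
t=manip.camera("top");s=manip.camera("scene")
for n,im,roi in(("top",t,(265,245,292,275)),("scene",s,(280,244,300,268))):
    k=mask(im,(0,110,60),(8,255,255),roi)|mask(im,(172,110,60),(180,255,255),roi);v,u=np.nonzero(k)
    print(n,len(u),u.min(),u.max(),v.min(),v.max(),u.mean(),v.mean())
    im0=cv2.imread(f"pics/{n}0.png")[:,:,::-1].copy();k=mask(im0,(0,110,60),(8,255,255),roi)|mask(im0,(172,110,60),(180,255,255),roi);v,u=np.nonzero(k);print("was",len(u),u.min(),u.max(),v.min(),v.max(),u.mean(),v.mean())
s0=cv2.imread("pics/scene0.png")
f=lambda i:cv2.resize(i[200:350,130:420],None,fx=2.6,fy=2,interpolation=cv2.INTER_CUBIC)
cv2.imwrite("pics/c7.png",np.vstack([f(s[:,:,::-1]),f(s0)]))
E
```

```text
top 35 275 284 258 265 280.42857142857144 261.48571428571427
was 35 275 284 258 265 280.42857142857144 261.48571428571427
scene 63 285 292 250 260 288.93650793650795 255.0952380952381
was 62 285 292 250 260 288.88709677419354 255.0483870967742
```

View pics/c7.png

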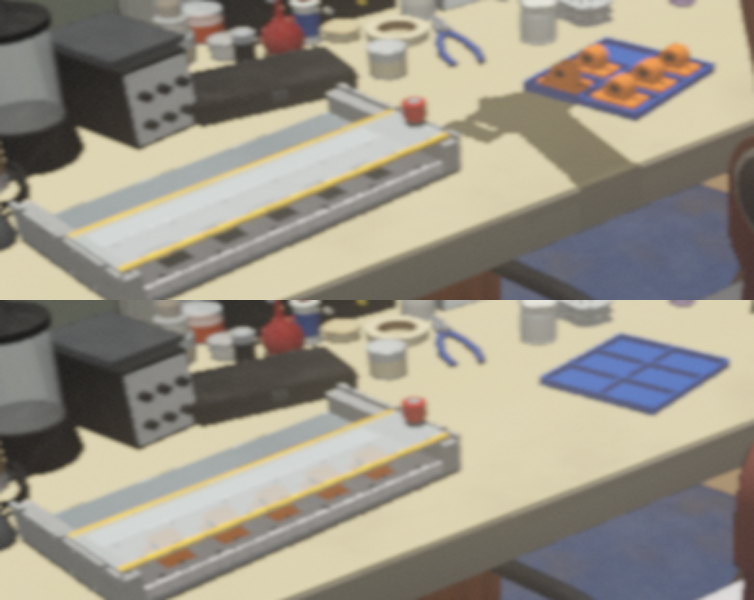

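The knob is back at its starting pixels in both views (top 280,261; scene 289,255), so the cover is shut and the plunger is home. The cavities are empty, all five clips are in tray pockets, and the gripper is clear of everything.

```bash
python3 -c "
from cell import manip
print(manip.sign_off())"
```

```text
the job is handed in; nothing more can be done
None
```

Job handed in: all five clips lie in separate tray pockets, the cover is shut with the plunger locked home, and the tin, jar, magnifier and bolt were never handled; sign-off returned no verdict.

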